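Index the dial and tip a bush into the next cup

ROBOT

A 6-joint arm with a two-finger parallel gripper is mounted at the origin on a cart in front of the work surface, level with it; the furniture and walls round the work are solid. World frame = base frame: x ahead of the robot, y to its left, z up, the work surface at z = 0. Lengths are in m, angles in degrees, forces in N, time in s.
With the tool pointing down it reaches from about 0.4 to 0.825 m from the base axis. Payload 7 kg.
Tool frame: the origin (TCP) lies at the very end of the fingers, on their centre line; the grasp point (between the pads) lies tcp_to_grasp behind it (tcp_to_grasp is the distance from the TCP to the grasp point, in m); x points along the fingers, y is the direction in which the jaws open and shut, and the axes are right-handed (so a half turn about x gives the same grasp; the last joint's range is limited). The gripper opens to 88 mm and grips with 3 to 60 N. Pads are 19 mm wide; open, the fingers measure 130 mm over their backs; the gripper's body (78 mm by 193 mm) begins 47 mm behind the grasp point.
Start: joints at [92.252, 20.546, 0.682, 0, -70.136, -16.507], TCP at [0.166, 0.654, 0.227] pointing down, gripper open.
Joint ranges: [-176.03, 176.03], [-82.01, 121.73], [-58.28, 71.71], [-173.87, 95.51], [-174.79, -0.11], [-173.66, 173.66]. Speed limits (degrees/s): [136.94, 136.94, 172.46, 180, 180, 180].

INTERFACE

Orientations are given as [roll, pitch, yaw] about the fixed x, y, z axes, in that order (R = Rz(yaw) Ry(pitch) Rx(roll)).
In Python, from plant import * gives the robot as it stands. The module is installed in compiled form; this text tells all that it offers.
- The arm moves only by the shell command python3 -m pendant 'ROWS'. ROWS is JSON, a list of rows, each an object with "claw": the finger opening in mm, from 0 to 87.6; "linear": the shift along the tool's x, y, z in mm, a list of three; "twist": the turn about the tool's x in rad. In form: [{"claw": claw, "linear": [tx, ty, tz], "twist": twist}, ...]. A call has exactly 10 rows; each row shifts and turns the commanded pose from where the row before left it, along the tool's axes as they then stand; what a row does not reach is not made up. A row lasts 1/12 s, in which the tool goes at most 41.7 mm and 7.16 degrees, less where a joint would pass 70% of its speed; a pose out of reach is approached as far as the arm can. A call with a gripper value outside its range is refused whole. The fingers move at their own pace and stop on an object; the grip force is fixed at half the most. Time passes only in rows, so rows that do not move let the fingers close, or fill a call up. It gives the time, the measured TCP pose, the force and the opening at its end, in the units of the state.
- get_obs(): the state, without advancing time (a new reading comes with each control period).
- snapshot(name): name is "scene" or "side" or "wrist"; returns (picture, depth): 400x640x3 uint8, red, green, blue; 400x640 float32, m along the optical axis (not along the pixel's ray), 0 where there is no reading.
- camera_params(name): a dict with "fx", "fy", "cx", "cy" (pixels), "k1" (the pictures are not rectified: a ray, as slopes to the right and down, at radius r is drawn at 1 + k1 r^2 times it, then the intrinsics apply), "rvec" (rotation vector, rad) and "tvec" (3), from world to camera coordinates, as OpenCV has them. Camera axes: x right, y down, z forward; pixel columns grow to the right and rows downward; lengths in m; the calibration is good to about 2 mm. A picture is of the moment at which its call begins: read the wrist's pose just before it. camera_params takes no time and is no camera call; for the wrist camera it gives the pose at the moment of the call.
- close_job(): hands the job in, once; it reports no verdict.
Trained networks look in the newest picture that a camera, given by its name, has taken for a name from the list of things; names that differ only in an ending like _2 or _b are one class to them, and where a whole thing is asked for, a point or a joint stands for the part that bears it (a point fixed in the world has none). Each returns a list of dicts, best first, with "confidence" (0 to 1); they miss things now and then, are a little off and sometimes report something else, mostly with a low value. They report only what shows in the picture. A call takes as long as a camera call.
- boxes_of(camera, target): "xy" ([column, row] in pixels, amid what is visible of it).
The state is a dict: "clock": time; "joint_pos": joint angles; "qvel": joint speeds; "tau": joint torques, N m; "tool_pos": TCP position; "orientation": TCP orientation; "force": force on the tool from outside, world axes, zero at the start; "moment": the same for the moment, N m; "opening": finger opening in m.
Only numpy, scipy, OpenCV 4.12 (cv2) and the standard library are available. Lean on these libraries where they do the work, as an engineer would, in place of code of your own. Each camera call takes 0.05 s, during which the arm holds its last target. There are 200 camera calls.

TASK

Three cups of the small index table have had their brass bush. Reach in under the clear guard and push the table round by a drive pin, one position anticlockwise (seen from above), until it clicks into the next stop, then push the cradle's side lever right over so that the bush in the cradle drops through the chute into the empty cup. Let the cradle swing back level and leave the loose bearing and vial beside the unit alone.

Things in the scene. Friction and masses are not known exactly. Their poses are not given: they have to be found in the camera images.
- index_unit: the fixed unit: grey round base (268 mm across), index table, clear guard, cradle stand. Origin: on the table top, on the dial's vertical axis; -x looks to its open front (roughly to the robot), +y to the cradle stand, z up. The white dial: radius 116.5 mm, top at z 60 mm; six square cups on a circle of radius 70 mm, rims at z 100; six drive pins, one outboard of each cup.
- dial (a joint): angle of the dial in rad: 0 at the start, growing anticlockwise from above. It rests only at stops every 60 degrees (1.047 rad) and is pulled to the nearest one with at most 0.25 N m, so a pin resists with about 2.5 N plus light drag; once past half-way the dial runs on to the next stop by itself.
- drive_pin (a point): on the steel pin (10 mm diameter, z 60 to 110 mm) at the dial's front left, half-way up, z 85 mm; 110 mm from the dial's axis, at bearing 150 degrees (anticlockwise from index_unit's +x) at the start. Turns with the dial; one position takes it to 210 degrees, front right. Push it towards index_unit's -y.
- guard_edge (a point): front edge of the clear guard, underside: index_unit (-130, 0, 145) mm. The guard is a disc of radius 130 mm, z 145 to 149, centred on the dial (slot for the chute only): a vertical tool cannot reach the pins. Bearings 100 to 245 degrees have no posts under it, so from the front, fingers leaning 25 to 40 degrees from vertical (hand towards -x, tips towards +x) reach the pins.
- next_cup (a point): centre of the inner floor of the empty cup (50 mm square outside, 45 inside, 37.5 mm deep) that is one position short of the chute; its floor is 62.5 mm above the table. Turns with the dial.
- chute (a point): centre of the mouth (70 mm square) of the fixed steel chute that leads down into the cup standing under it: index_unit (0, 70, 168) mm.
- cradle (a joint): tipping angle of the cradle in rad: 0 level on its stop, 1.75 right over the chute on its other stop. The bush slides out before the far stop. Weight and a light spring (at most 0.12 N m) swing it back to 0 when released.
- pivot (a point): point on the cradle's pivot axis, in the plane of its lever: index_unit (-62, 75, 210) mm. The axis runs along index_unit's x.
- lever_knob (a point): centre of the black ball (20 mm) on the end of the cradle's lever, a steel rod 10 mm thick running 80 mm from point pivot to the ball, in front (-x) of the stand and clear of it. At rest it leans 35 degrees from vertical towards index_unit's +y; pushed over towards -y it ends 65 degrees from vertical on that side.
- bush_mid (a point): centre (half-way up) of the loose brass guide bush, 30 mm diameter and 27 mm high, that stands in the cradle.
- bearing: loose ball bearing, 40 mm across, 12 mm high, on the table at the unit's front left; origin at the centre of its underside. Not part of the job.
- empty_vial: loose open glass vial, 30 mm across, 67 mm high, on the table at the front right; origin at the centre of its underside. Not part of the job.

How it is judged:
By the outcome, as a careful person would: the job done as asked, in the order asked, and still so for the second after the job is handed in, with the robot touching nothing.
It also fails if it takes over 51 s, if anything falls off the work surface, if the arm or the gripper's body presses on something with over 40 N, if the wrist force passes 120 N, or if a joint passes its speed limit or range.

## Working session

There is one attempt and no reset: what is moved stays moved. The work goes in short steps, Python scripts to look and compute and a shell command to move; the robot and the scene stay as the last step left them, time stands still between calls to the robot, and variables do not carry over. Pictures are saved under pics/ and viewed, about 8 in all and at most 12, crops included, and the job is handed in when it is done.

```bash
mkdir -p pics; cat > h.py <<'E'
from plant import *
import numpy as np, cv2
from scipy.spatial.transform import Rotation as R
def cam(n):
    c=camera_params(n); return c,R.from_rotvec(np.ravel(c["rvec"])).as_matrix(),np.ravel(c["tvec"])
def unproj(n,u,v,z):
    c,r,t=cam(n); a=np.array([(u-c["cx"])/c["fx"],(v-c["cy"])/c["fy"]]); b=a.copy()
    for _ in range(20): b=a/(1+c["k1"]*(b@b))
    return r.T@(np.array([b[0],b[1],1])*z-t)
def proj(n,P):
    c,r,t=cam(n); p=r@np.array(P)+t; b=p[:2]/p[2]; b=b*(1+c["k1"]*(b@b))
    return np.array([c["fx"]*b[0]+c["cx"],c["fy"]*b[1]+c["cy"]])
E
python3 - <<'E'
from h import *
ims=[]
for n in ["scene","side"]:
    im,d=snapshot(n); np.save(f"pics/{n}_d.npy",d); cv2.imwrite(f"pics/{n}.png",im[:,:,::-1])
    for t in ["index_unit","drive_pin","lever_knob","bush_mid","next_cup","bearing","empty_vial","dial","cradle"]:
        for b in boxes_of(n,t)[:3]:
            u,v=b["xy"]; z=d[int(v),int(u)]
            print(n,t,round(b["confidence"],2),np.round([u,v]),np.round(unproj(n,u,v,z),3) if z>0 else None)
o=get_obs(); print(o["clock"],o["tool_pos"],o["orientation"])
for n in ["scene","side"]:
    c,r,t=cam(n); print(n,-r.T@t)
E
```

```text
scene index_unit 0.77 [316. 189.] [0.542 0.243 0.149]
scene index_unit 0.51 [323. 237.] [0.505 0.187 0.057]
scene drive_pin 0.66 [323. 234.] [0.512 0.194 0.057]
scene drive_pin 0.34 [312. 190.] [0.536 0.247 0.149]
scene bush_mid 0.65 [296. 144.] [0.587 0.346 0.195]
scene next_cup 0.36 [297. 145.] [0.586 0.342 0.194]
scene bearing 0.46 [271. 238.] [ 0.449  0.307 -0.   ]
scene empty_vial 0.61 [346. 296.] [0.426 0.049 0.05 ]
scene dial 0.97 [323. 235.] [0.511 0.192 0.056]
scene dial 0.44 [273. 240.] [0.445 0.295 0.006]
scene cradle 0.57 [298. 149.] [0.575 0.328 0.197]
side index_unit 0.56 [294. 254.] [0.584 0.321 0.126]
side drive_pin 0.64 [299. 266.] [0.576 0.318 0.089]
side lever_knob 0.65 [307. 225.] [0.557 0.286 0.18 ]
side bush_mid 0.5 [295. 265.] [0.583 0.319 0.092]
side next_cup 0.89 [297. 262.] [0.578 0.317 0.098]
side bearing 0.59 [360. 213.] [0.433 0.057 0.056]
side bearing 0.57 [357. 288.] [0.441 0.3   0.008]
side empty_vial 0.51 [362. 214.] [0.428 0.057 0.051]
side dial 0.6 [298. 251.] [0.574 0.318 0.131]
side cradle 0.92 [304. 223.] [0.563 0.28  0.182]
1.0 [0.16619926 0.65420857 0.22657483] [-37.97598523  89.99694482 127.76838687]
scene [-0.02015952 -0.29195695  1.00459122]
side [0.46629237 1.13032492 0.81159011]
```

View pics/scene.png

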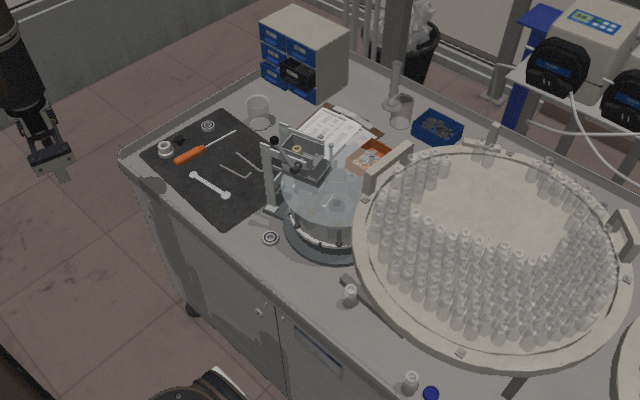

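View pics/side.png

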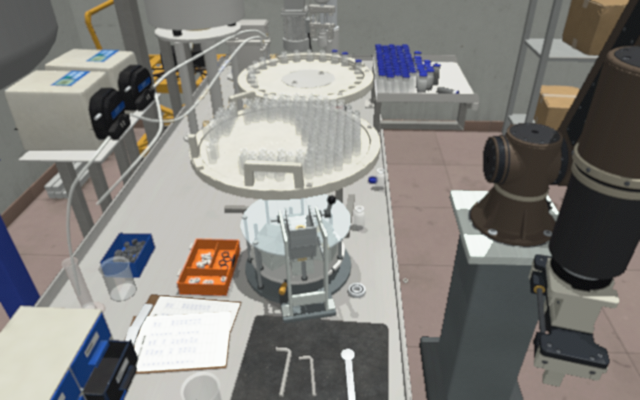

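The scene view shows the unit around (320,190), with the cradle and stand at about (300,150), the bearing at (271,238), the vial at (349,295), and a large vial tray just to its right. The side view shows the knob near (331,200). Next I'll fit the unit's pose.

```bash
python3 - <<'E'
from h import *
from scipy.optimize import least_squares
for n in ["scene","side"]:
    d=np.load(f"pics/{n}_d.npy"); c,r,t=cam(n)
    v,u=np.mgrid[0:400,0:640]; pts=cv2.undistortPoints(np.stack([u.ravel(),v.ravel()],1).astype(float)[:,None],np.array([[c["fx"],0,c["cx"]],[0,c["fy"],c["cy"]],[0,0,1.]]),np.array([c["k1"],0,0,0,0]))[:,0]
    z=d.ravel(); P=(np.c_[pts,np.ones(len(pts))]*z[:,None]-t)@r; P=P.reshape(400,640,3); np.save(f"pics/{n}_P.npy",P)
    m=(z.reshape(400,640)>0)&(np.hypot(P[...,0]-.57,P[...,1]-.22)<.2)
    h,e=np.histogram(P[m][:,2],np.arange(0,.34,.01)); print(n,h)
    g=m&(abs(P[...,2]-.148)<.004)
    pp=P[g][:,:2]; print(len(pp),pp.min(0),pp.max(0))
    # circle from hull
    hull=cv2.convexHull(pp.astype(np.float32))[:,0]
    s=least_squares(lambda q:np.hypot(hull[:,0]-q[0],hull[:,1]-q[1])-.13,[.57,.22],loss="soft_l1",f_scale=.003); print(s.x,np.round(s.fun,3))
    im=cv2.imread(f"pics/{n}.png")
    k=P[m&(P[...,2]>.26)]; print("high",np.round(k.mean(0),3),len(k))
    x=(232,120,140,140) if n=="scene" else (225,180,150,145)
    cv2.imwrite(f"pics/{n}_c.png",cv2.resize(im[x[1]:x[1]+x[3],x[0]:x[0]+x[2]],None,fx=4,fy=4,interpolation=2))
    big=(z.reshape(400,640)>0)&(np.hypot(P[...,0]-.57,P[...,1]+.1)<.35)&(P[...,1]<.1)
    print("tray",np.histogram(P[big][:,2],np.arange(-.01,.3,.02)))
    q=P[big&(P[...,2]>.06)]; print(q.max(0),q.min(0))
E
cd pics; python3 -c "
import cv2,numpy as np
a=cv2.imread('scene_c.png');b=cv2.imread('side_c.png');b=cv2.resize(b,(580,560));a=cv2.resize(a,(560,560))
cv2.imwrite('crop.png',cv2.resize(np.hstack([a,b]),None,fx=.7,fy=.7))"
```

```text
scene [1894 1670  168   22   35  573  429  171  133  138   77   96  103   92
 3864  979  250  240 1347  411  534  851  940 1383  772   97   27   38
   32    0    0    0    0]
4546 [0.46226453 0.11592791] [0.72258058 0.38314118]
[0.59152285 0.22368711] [ 0.001  0.001  0.002  0.003 -0.001 -0.001 -0.002  0.049  0.048  0.047
 -0.001 -0.001 -0.001 -0.001 -0.001 -0.001 -0.     0.001  0.001  0.002
  0.002  0.002  0.003  0.002  0.003]
high [0.501 0.319 0.275] 97
tray (array([11154,   977,   228,   409,    65,    44,     6,     0,  1178,
       22657,  3113,  9325, 16046,    87,     0]), array([-0.01,  0.01,  0.03,  0.05,  0.07,  0.09,  0.11,  0.13,  0.15,
        0.17,  0.19,  0.21,  0.23,  0.25,  0.27,  0.29]))
[0.91925449 0.09995847 0.26407082] [ 0.35699898 -0.44994048  0.06001941]
side [3356 2291  237  139  115  688  980  386  261  243  135  132  123  128
 2328 1409  489  535 1513  546  544  598  690  743  592   71    5   32
   38    0    0    0    0]
3372 [0.46103121 0.10739945] [0.71874703 0.40437587]
[0.58971877 0.22270089] [ 0.    -0.001  0.    -0.    -0.001 -0.001 -0.001  0.     0.     0.052
  0.05   0.05  -0.    -0.001 -0.001 -0.001 -0.    -0.     0.002  0.001
  0.002  0.003 -0.001 -0.     0.001  0.005  0.003  0.001]
high [0.501 0.329 0.279] 75
tray (array([3933,  541,  256,  154,   39,   45,    8,    0,  283, 4946, 1312,
       2029, 4573,   45,    0]), array([-0.01,  0.01,  0.03,  0.05,  0.07,  0.09,  0.11,  0.13,  0.15,
        0.17,  0.19,  0.21,  0.23,  0.25,  0.27,  0.29]))
[0.91855894 0.09996468 0.26105814] [ 0.35702373 -0.44641027  0.06013412]
```

View pics/scene_c.png

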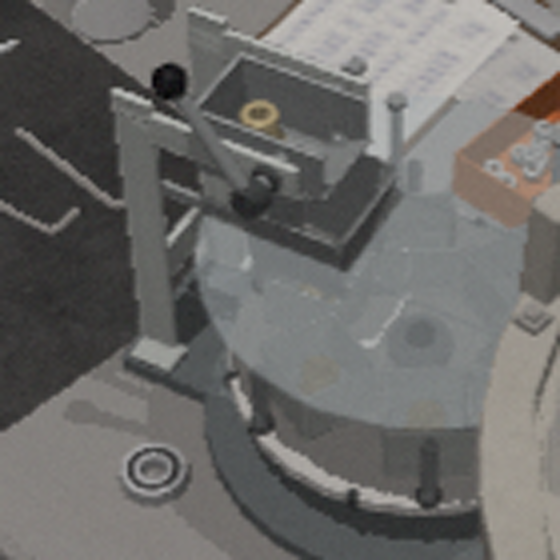

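View pics/side_c.png

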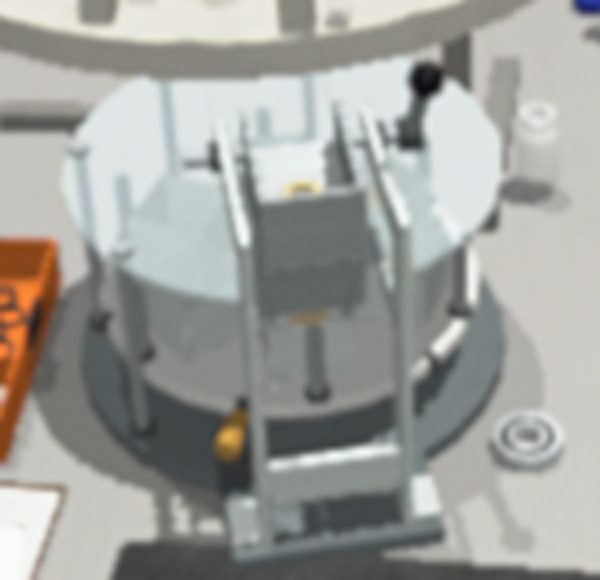

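Both crops agree with the fit. The unit's centre is near (0.5905, 0.223), and the knob is at scene (275,140) and side (331,200). The front-left drive pin stands behind the bearing, and the tray rim covers the right side. Now I'll work out the yaw, the tray clearance and the tool axes.

```bash
python3 - <<'E'
from h import *
import plant
print([k for k in dir(plant) if not k.startswith("_")])
try: print("t2g",tcp_to_grasp)
except Exception as e: print(e)
from scipy.optimize import least_squares
k=least_squares(lambda p:np.r_[proj("scene",p)-[275,140.5],proj("side",p)-[331.2,200]],[.5,.32,.27]); print("knob",k.x,k.fun)
C=np.array([.5905,.223]); dlt=k.x[:2]-C; print(np.hypot(*dlt),np.degrees(np.arctan2(dlt[1],dlt[0]))-117.15)
yaw=np.radians(np.degrees(np.arctan2(dlt[1],dlt[0]))-117.15)
def W(p): return np.r_[C+np.array([[np.cos(yaw),-np.sin(yaw)],[np.sin(yaw),np.cos(yaw)]])@p[:2],p[2]]
print("pin150",W([-95.3e-3,55e-3,.085]),"pin180",W([-.11,0,.085]),"pin210",W([-95.3e-3,-55e-3,.085]),"pivot",W([-.062,.075,.21]))
for n in ["scene","side"]:
    for nm,p in dict(p150=[-.0953,.055,.085],p90=[0,.11,.085],piv=[-.062,.075,.21],ch=[0,.07,.168]).items():
        print(n,nm,np.round(proj(n,W(np.array(p))),1))
P=np.concatenate([np.load(f"pics/{n}_P.npy").reshape(-1,3) for n in ["scene","side"]])
m=(P[:,2]>.155)&(P[:,2]<.29)&(P[:,1]<.2)&(P[:,0]<.95)&(P[:,0]>.3)
Q=P[m]
for x in np.arange(.36,.8,.04):
    s=Q[(abs(Q[:,0]-x)<.02)]; 
    if len(s): print(round(x,2),"ymax",np.round(s[:,1].max(),3),"99%",np.round(np.percentile(s[:,1],99.),3), "z of edge",np.round(np.percentile(s[s[:,1]>s[:,1].max()-.02][:,2],[0,50,100]),3))
o=get_obs(); print(np.round(R.from_euler("xyz",o["orientation"],degrees=True).as_matrix(),3),o["clock"])
# surroundings: highest things ahead
m=(P[:,0]>.3)&(P[:,0]<1.0)&(abs(P[:,1])<.6)&(P[:,2]>.3)&(P[:,2]<.9); print("high",m.sum(),P[m].min(0) if m.any() else 0,P[m].max(0) if m.any() else 0)
E
```

```text
['PlanningError', 'boxes_of', 'camera_params', 'close_job', 'get_obs', 'snapshot', 'tcp_to_grasp']
t2g 0.0188
knob [0.5020738  0.32260744 0.27405322] [-0.57779715  0.4815811  -0.62727994 -0.36317106]
0.1331947283092539 14.446970101906544
pin150 [0.48449187 0.25248503 0.085     ] pin180 [0.48397831 0.19555678 0.085     ] pin210 [0.5119351  0.14596335 0.085     ] pivot [0.51174922 0.28016042 0.21      ]
scene p150 [295.9 219.6]
scene p90 [295.8 184.6]
scene piv [293.3 169.6]
scene ch [309.5 166.1]
side p150 [339.6 249.7]
side p90 [303.8 270.7]
side piv [327.1 213.2]
side ch [299.4 230.9]
0.36 ymax -0.095 99% -0.43 z of edge [0.169 0.177 0.186]
0.4 ymax 0.018 99% 0.006 z of edge [0.156 0.176 0.188]
0.44 ymax 0.072 99% 0.056 z of edge [0.156 0.176 0.189]
0.48 ymax 0.104 99% 0.09 z of edge [0.157 0.181 0.188]
0.52 ymax 0.127 99% 0.118 z of edge [0.157 0.18  0.189]
0.56 ymax 0.144 99% 0.136 z of edge [0.156 0.183 0.228]
0.6 ymax 0.153 99% 0.145 z of edge [0.155 0.214 0.252]
0.64 ymax 0.154 99% 0.15 z of edge [0.156 0.186 0.252]
0.68 ymax 0.154 99% 0.149 z of edge [0.156 0.185 0.252]
0.72 ymax 0.149 99% 0.143 z of edge [0.157 0.192 0.252]
0.76 ymax 0.139 99% 0.132 z of edge [0.155 0.178 0.188]
0.8 ymax 0.122 99% 0.114 z of edge [0.156 0.18  0.191]
[[-0.    -0.246 -0.969]
 [ 0.    -0.969  0.246]
 [-1.    -0.     0.   ]] 1.0
high 2031 [ 0.78373315 -0.59995436  0.30027381] [ 0.99994221 -0.36278289  0.50153031]
```

The yaw is 14.4°. Twist is the only rotation offered, so the lean has to come from somewhere else. I'll move above the work first, then see what happens at the edge of reach.

```bash
python3 -m pendant '[{"claw":0,"linear":[-15,0,-20],"twist":-0.124},{"claw":0,"linear":[-15,0,-20],"twist":-0.124},{"claw":0,"linear":[-15,30,-23],"twist":0},{"claw":0,"linear":[-15,30,-23],"twist":0},{"claw":0,"linear":[-15,30,-23],"twist":0},{"claw":0,"linear":[-15,30,-23],"twist":0},{"claw":0,"linear":[-15,30,-23],"twist":0},{"claw":0,"linear":[-15,30,-23],"twist":0},{"claw":0,"linear":[-15,30,-23],"twist":0},{"claw":0,"linear":[-15,30,-23],"twist":0}]'
python3 -m pendant '[{"claw":0,"linear":[-15,30,-23],"twist":0},{"claw":0,"linear":[-15,30,-23],"twist":0},{"claw":0,"linear":[-15,30,-23],"twist":0},{"claw":0,"linear":[-15,30,-23],"twist":0},{"claw":0,"linear":[-15,30,-23],"twist":0},{"claw":0,"linear":[-15,30,-23],"twist":0},{"claw":0,"linear":[-15,30,-23],"twist":0},{"claw":0,"linear":[-15,30,-23],"twist":0},{"claw":0,"linear":[-15,30,-23],"twist":0},{"claw":0,"linear":[-15,30,-23],"twist":0}]'
python3 -c "
from h import *
o=get_obs();print(o['joint_pos'])"
```

```text
clock: 1.83
tool_pos: [0.3899, 0.4049, 0.3777]
orientation: [-115.1, 90.0, 64.9]
force: [1.3, 1.0, -0.6]
opening: 0.0265
clock: 2.67
tool_pos: [0.6196, 0.1046, 0.5277]
orientation: [-153.1, 90.0, 26.8]
force: [1.0, 0.1, 0.9]
opening: 0.0003
[ 2.73539928e+01  1.45966848e+01  3.02031067e+01  3.96650707e-04
 -1.05563009e+02  6.26062535e+01]
```

```bash
python3 -m pendant '[{"claw":0,"linear":[0,40,-10],"twist":0},{"claw":0,"linear":[0,40,-10],"twist":0},{"claw":0,"linear":[0,40,-10],"twist":0},{"claw":0,"linear":[0,40,-10],"twist":0},{"claw":0,"linear":[0,40,-10],"twist":0},{"claw":0,"linear":[-10,0,-40],"twist":0},{"claw":0,"linear":[-10,0,-40],"twist":0},{"claw":0,"linear":[-10,0,-40],"twist":0},{"claw":0,"linear":[-10,0,-40],"twist":0},{"claw":0,"linear":[-10,0,-40],"twist":0}]'
python3 -c "
from h import *
o=get_obs();print(np.round(o['joint_pos'],1))"
python3 -m pendant '[{"claw":0,"linear":[0,0,-40],"twist":0},{"claw":0,"linear":[0,0,-40],"twist":0},{"claw":0,"linear":[0,0,-40],"twist":0},{"claw":0,"linear":[0,0,-40],"twist":0},{"claw":0,"linear":[0,0,-40],"twist":0},{"claw":0,"linear":[0,0,-40],"twist":0},{"claw":0,"linear":[0,0,-40],"twist":0},{"claw":0,"linear":[0,0,-40],"twist":0},{"claw":0,"linear":[0,0,0],"twist":0},{"claw":0,"linear":[0,0,0],"twist":0}]'
python3 -c "
from h import *
o=get_obs();print(np.round(o['joint_pos'],1)); print(np.round(R.from_euler('xyz',o['orientation'],degrees=True).as_matrix(),3))"
```

```text
clock: 3.5
tool_pos: [0.8104, -0.0891, 0.5259]
orientation: [155.5, 88.2, -24.5]
force: [2.5, 0.8, -2.8]
opening: 0.0003
[   7.8   40.    71.3    1.1 -119.8   82.7]
clock: 4.33
tool_pos: [0.9625, -0.0741, 0.4439]
orientation: [167.3, 76.7, -12.7]
force: [0.1, -0.1, 0.9]
opening: 0.0001
[   9.    47.4   71.6    5.  -101.8   82.6]
[[ 0.224 -0.006 -0.975]
 [-0.05  -0.999 -0.006]
 [-0.973  0.05  -0.224]]
```

The tool tilts once it reaches the limit (13° so far), so I'll keep going.

```bash
python3 -m pendant '[{"claw":0,"linear":[-35,0,-15],"twist":0},{"claw":0,"linear":[-35,0,-15],"twist":0},{"claw":0,"linear":[-35,0,-15],"twist":0},{"claw":0,"linear":[-35,0,-15],"twist":0},{"claw":0,"linear":[-35,0,-15],"twist":0},{"claw":0,"linear":[-35,0,-15],"twist":0},{"claw":0,"linear":[-35,0,-15],"twist":0},{"claw":0,"linear":[-35,0,-15],"twist":0},{"claw":0,"linear":[0,0,0],"twist":0},{"claw":0,"linear":[0,0,0],"twist":0}]'
python3 -c "
from h import *
o=get_obs();print(np.round(o['joint_pos'],1)); print(np.round(R.from_euler('xyz',o['orientation'],degrees=True).as_matrix(),3))"
```

```text
clock: 5.17
tool_pos: [0.8708, -0.0487, 0.6419]
orientation: [168.5, 67.2, -11.5]
force: [0.5, 0.6, 0.0]
opening: 0.0003
[  13.5   35.4   71.7    9.8 -105.2   80.8]
[[ 0.38  -0.015 -0.925]
 [-0.077 -0.997 -0.015]
 [-0.922  0.077 -0.38 ]]
```

```bash
python3 -m pendant '[{"claw":0,"linear":[0,-38,0],"twist":0},{"claw":0,"linear":[0,-38,0],"twist":0},{"claw":0,"linear":[0,-38,0],"twist":0},{"claw":0,"linear":[0,-38,0],"twist":0},{"claw":0,"linear":[0,-38,0],"twist":0},{"claw":0,"linear":[-12,-36,0],"twist":0},{"claw":0,"linear":[-25,-20,-15],"twist":0},{"claw":0,"linear":[-25,-20,-15],"twist":0},{"claw":0,"linear":[-35,-10,-10],"twist":0},{"claw":0,"linear":[0,0,0],"twist":0}]'
python3 -c "
from h import *
o=get_obs();print(np.round(o['joint_pos'],1)); print(np.round(R.from_euler('xyz',o['orientation'],degrees=True).as_matrix(),3))"
```

```text
clock: 6.0
tool_pos: [0.8294, 0.2229, 0.6746]
orientation: [170.5, 63.7, -9.1]
force: [-1.0, -1.8, 2.1]
opening: 0.0006
[  35.4   35.4   71.7   18.9 -106.    63.4]
[[ 0.438 -0.011 -0.899]
 [-0.07  -0.997 -0.022]
 [-0.896  0.073 -0.437]]
```

```bash
python3 -m pendant '[{"claw":0,"linear":[-36,-10,-15],"twist":0},{"claw":0,"linear":[-36,-10,-15],"twist":0},{"claw":0,"linear":[-36,-10,-15],"twist":0},{"claw":0,"linear":[-36,-10,-15],"twist":0},{"claw":0,"linear":[-36,-10,-15],"twist":0},{"claw":0,"linear":[-36,-10,-15],"twist":0},{"claw":0,"linear":[-36,-10,-15],"twist":0},{"claw":0,"linear":[-36,-10,-15],"twist":0},{"claw":0,"linear":[0,0,0],"twist":0},{"claw":0,"linear":[0,0,0],"twist":0}]'
python3 -c "
from h import *
o=get_obs();print(np.round(o['joint_pos'],1)); print(np.round(R.from_euler('xyz',o['orientation'],degrees=True).as_matrix(),3))"
```

```text
clock: 6.83
tool_pos: [0.694, 0.2767, 0.8247]
orientation: [174.9, 54.2, -4.2]
force: [0.1, -0.2, -0.1]
opening: 0.0004
[  49.1   26.7   71.7   29.8 -109.    58.3]
[[ 0.584 -0.    -0.812]
 [-0.043 -0.999 -0.031]
 [-0.811  0.052 -0.583]]
```

```bash
python3 -m pendant '[{"claw":0,"linear":[-36,-10,-15],"twist":0},{"claw":0,"linear":[-36,-10,-15],"twist":0},{"claw":0,"linear":[-36,-10,-15],"twist":0},{"claw":0,"linear":[0,0,20],"twist":0},{"claw":0,"linear":[0,0,40],"twist":0},{"claw":0,"linear":[0,0,40],"twist":0},{"claw":0,"linear":[0,0,40],"twist":0},{"claw":0,"linear":[0,0,40],"twist":0},{"claw":0,"linear":[0,0,40],"twist":0},{"claw":0,"linear":[0,0,0],"twist":0}]'
cat >> h.py <<'E'
C=np.array([.5905,.223]); YAW=np.radians(14.4)
def W(p): return np.r_[C+R.from_euler("z",YAW).as_matrix()[:2,:2]@np.array(p[:2]),p[2]]
def go(*T):
    o=get_obs(); M=R.from_euler("xyz",o["orientation"],degrees=True).as_matrix(); p=np.array(o["tool_pos"])
    print(np.round(o["clock"],2),"q",np.round(o["joint_pos"],1),"p",np.round(p,4),"F",np.round(o["force"],1)); print(np.round(M,3))
    for t in T:
        print("to",np.round(t,3),"tool mm",np.round(M.T@(np.array(t)-p)*1000,1),"twist z/y tilt"); p=np.array(t)
E
python3 -c "
from h import *
go((.40,.295,.25),(.491,.288,.088))"
```

```text
clock: 7.67
tool_pos: [0.4953, 0.2882, 0.7563]
orientation: [174.9, 50.8, -3.7]
force: [1.4, 1.6, 0.8]
opening: 0.0002
7.67 q [ 72.1  -3.8  13.5  37.9 -94.7  26.9] p [0.4953 0.2882 0.7563] F [1.4 1.6 0.8]
[[ 0.63   0.005 -0.776]
 [-0.04  -0.998 -0.04 ]
 [-0.775  0.056 -0.629]]
to [0.4   0.295 0.25 ] tool mm [332.3 -35.8 392.2] twist z/y tilt
to [0.491 0.288 0.088] tool mm [183.2  -1.6  31.5] twist z/y tilt
```

```bash
python3 -m pendant '[{"claw":0,"linear":[24,-3,28],"twist":0},{"claw":0,"linear":[24,-3,28],"twist":0},{"claw":0,"linear":[24,-3,28],"twist":0},{"claw":0,"linear":[24,-3,28],"twist":0},{"claw":0,"linear":[24,-3,28],"twist":0},{"claw":0,"linear":[24,-3,28],"twist":0},{"claw":0,"linear":[24,-3,28],"twist":0},{"claw":0,"linear":[24,-3,28],"twist":0},{"claw":0,"linear":[24,-3,28],"twist":0},{"claw":0,"linear":[0,0,0],"twist":0}]'
python3 -c "
from h import *
go((.39,.295,.22),(.491,.288,.088))"
```

```text
clock: 8.5
tool_pos: [0.44, 0.2987, 0.428]
orientation: [174.8, 50.8, -3.9]
force: [1.2, -1.1, -1.0]
opening: 0.0003
8.5 q [ 79.5 -12.5 -36.   42.6 -68.   -5.4] p [0.44   0.2987 0.428 ] F [ 1.2 -1.1 -1. ]
[[ 0.631  0.002 -0.776]
 [-0.043 -0.998 -0.037]
 [-0.775  0.057 -0.629]]
to [0.39  0.295 0.22 ] tool mm [129.8  -8.3 169.9] twist z/y tilt
to [0.491 0.288 0.088] tool mm [166.3  -0.4   5. ] twist z/y tilt
```

```bash
python3 -m pendant '[{"claw":0,"linear":[20,-1,26],"twist":0},{"claw":0,"linear":[20,-1,26],"twist":0},{"claw":0,"linear":[20,-1,26],"twist":0},{"claw":0,"linear":[20,-1,26],"twist":0},{"claw":0,"linear":[20,-1,26],"twist":0},{"claw":0,"linear":[15,-1,20],"twist":0},{"claw":0,"linear":[0,0,0],"twist":0},{"claw":0,"linear":[0,0,0],"twist":0},{"claw":0,"linear":[0,0,0],"twist":0},{"claw":0,"linear":[0,0,0],"twist":0}]'
python3 - <<'E'
from h import *
go((.47,.291,.115),(.491,.288,.088))
im,d=snapshot("scene"); im2,d2=snapshot("side")
a=cv2.resize(im[90:290,170:410],None,fx=1.65,fy=2,interpolation=2); b=cv2.resize(im2[130:330,225:465],None,fx=1.65,fy=2,interpolation=2)
cv2.imwrite("pics/e1.png",np.hstack([a,b])[:,:,::-1])
E
```

```text
clock: 9.33
tool_pos: [0.3989, 0.301, 0.2549]
orientation: [176.1, 50.5, -2.8]
force: [-0.3, -0.1, -0.5]
opening: 0.0005
9.33 q [ 82.   -8.6 -57.4  53.8 -51.8 -29.6] p [0.3989 0.301  0.2549] F [-0.3 -0.1 -0.5]
[[ 0.636  0.003 -0.772]
 [-0.031 -0.999 -0.03 ]
 [-0.771  0.043 -0.635]]
to [0.47  0.291 0.115] tool mm [153.4   4.2  34.3] twist z/y tilt
to [0.491 0.288 0.088] tool mm [34.3  1.9  1. ] twist z/y tilt
```

View pics/e1.png

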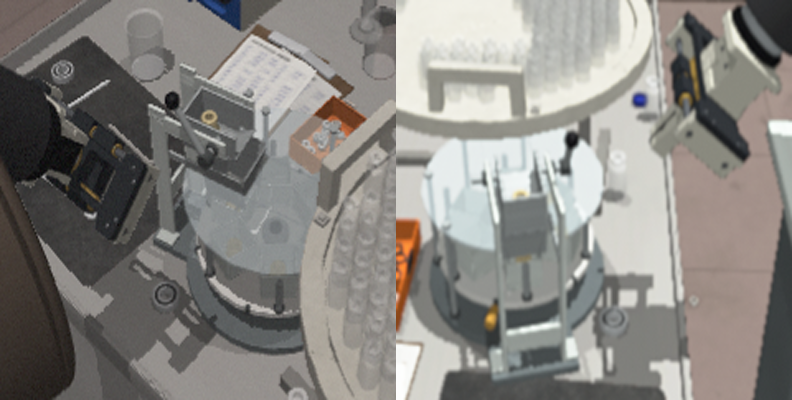

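```bash
python3 -m pendant '[{"claw":0,"linear":[15,1,9],"twist":0},{"claw":0,"linear":[15,1,9],"twist":0},{"claw":0,"linear":[15,1,9],"twist":0},{"claw":0,"linear":[15,1,8],"twist":0},{"claw":0,"linear":[20,1,0],"twist":0},{"claw":0,"linear":[20,1,0],"twist":0},{"claw":0,"linear":[0,0,0],"twist":0},{"claw":0,"linear":[0,0,0],"twist":0},{"claw":0,"linear":[0,0,0],"twist":0},{"claw":0,"linear":[0,0,0],"twist":0}]'
python3 - <<'E'
from h import *
go((.491,.288,.090))
E
```

```text
clock: 10.27
tool_pos: [0.4415, 0.3165, 0.1895]
orientation: [173.1, 52.8, -6.6]
force: [0.2, 0.4, -0.1]
opening: 0.0004
10.27 q [ 70.    0.9 -58.2  63.8 -40.9 -33.4] p [0.4415 0.3165 0.1895] F [ 0.2  0.4 -0.1]
[[ 0.6   -0.018 -0.8  ]
 [-0.069 -0.997 -0.029]
 [-0.797  0.073 -0.6  ]]
to [0.491 0.288 0.09 ] tool mm [111.   20.3  20.9] twist z/y tilt
```

The arm hits J3's lower limit here. I'll fit the kinematics from the logged poses to find a lean that is reachable.

```bash
cat > kin.py <<'E'
import numpy as np
from scipy.spatial.transform import Rotation as R
from scipy.optimize import least_squares
D=[([92.252,20.546,.682,0,-70.136,-16.507],[.1662,.6542,.2266],[-37.98,89.997,127.77]),
([27.354,14.597,30.203,0,-105.563,62.606],[.6196,.1046,.5277],[-153.1,90,26.8]),
([7.8,40,71.3,1.1,-119.8,82.7],[.8104,-.0891,.5259],[155.5,88.2,-24.5]),
([9,47.4,71.6,5,-101.8,82.6],[.9625,-.0741,.4439],[167.3,76.7,-12.7]),
([13.5,35.4,71.7,9.8,-105.2,80.8],[.8708,-.0487,.6419],[168.5,67.2,-11.5]),
([35.4,35.4,71.7,18.9,-106,63.4],[.8294,.2229,.6746],[170.5,63.7,-9.1]),
([49.1,26.7,71.7,29.8,-109,58.3],[.694,.2767,.8247],[174.9,54.2,-4.2]),
([72.1,-3.8,13.5,37.9,-94.7,26.9],[.4953,.2882,.7563],[174.9,50.8,-3.7]),
([79.5,-12.5,-36,42.6,-68,-5.4],[.44,.2987,.428],[174.8,50.8,-3.9]),
([82,-8.6,-57.4,53.8,-51.8,-29.6],[.3989,.301,.2549],[176.1,50.5,-2.8]),
([70,.9,-58.2,63.8,-40.9,-33.4],[.4415,.3165,.1895],[173.1,52.8,-6.6])]
E_=lambda a,t:R.from_euler(a,t,degrees=True)
def fk(q,p,s4=1):
    a1,y0,h,L2,L3,e,d,o5=p
    R1=E_("z",q[0]);R2=R1*E_("y",q[1]);R3=R1*E_("y",q[1]-q[2]);R4=R3*E_("x",s4*q[3]);R5=R4*E_("y",-q[4]);R6=R5*E_("x",-q[5]+180)
    return R1.apply([a1,y0,h])+R2.apply([0,0,L2])+R3.apply([L3,0,e])+R4.apply([0,o5,0])+R5.apply([d,0,0]),R6
def res(p,s4):
    return np.concatenate([fk(q,p,s4)[0]-np.array(t) for q,t,_ in D])
best=None
for s4 in (1,-1):
    r=least_squares(res,[0,-.1,.2,.4,.4,0,.25,-.1],args=(s4,))
    if best is None or r.cost<best[0].cost: best=(r,s4)
P,S4=best[0].x,best[1]
LO=np.array([-176.03,-82.01,-58.28,-173.87,-174.79,-173.66]);HI=np.array([176.03,121.73,71.71,95.51,-.11,173.66])
if __name__=="__main__":
    print(np.round(P,4),S4,np.abs(best[0].fun).max())
    for q,t,o in D: print(round(np.degrees((fk(q,P,S4)[1].inv()*R.from_euler("xyz",o,degrees=True)).magnitude()),2),end=" ")
    print()
def ik(pos,M,n=60,seed=0):
    rng=np.random.default_rng(seed);out=[];Rt=R.from_matrix(M)
    f=lambda q:(lambda x:np.r_[(x[0]-pos)*5,(x[1].inv()*Rt).as_rotvec()])(fk(q,P,S4))
    for _ in range(n):
        r=least_squares(f,LO+1+(HI-LO-2)*rng.random(6),bounds=(LO,HI),x_scale=50,max_nfev=60)
        if r.cost<1e-6 and not any(np.abs(r.x-o).max()<2 for o in out): out.append(r.x)
    return out
def lean(th,az,roll=0):
    a=np.radians(az);t=np.radians(th)
    x=np.array([np.sin(t)*np.cos(a),np.sin(t)*np.sin(a),-np.cos(t)]);y=np.array([np.sin(a),-np.cos(a),0]);
    return np.c_[x,y,np.cross(x,y)]@R.from_euler("x",roll,degrees=True).as_matrix()
E
python3 kin.py; python3 - <<'E'
from kin import *
for th in (25,32,39):
  for az in (-40,-20,0,14,30,45):
    s=[[len(ik(np.array(p),lean(th,az,ro),15)) for ro in(0,)] for p in ((.491,.288,.09),(.475,.21,.09))]
    print(th,az,s, [np.round(q,0) for q in ik(np.array((.491,.288,.09)),lean(th,az),15)][:2])
E
```

```text
[ 3.000e-04 -3.000e-04  1.987e-01  6.014e-01  4.634e-01  1.000e-04
  3.777e-01 -1.914e-01] -1 0.0007802886928847674
90.0 90.06 89.94 90.05 89.96 89.88 90.04 90.04 89.97 89.95 89.99 
25 -40 [[1], [1]] [array([  63.,   17.,  -42.,   37.,  -43., -133.])]
25 -20 [[1], [0]] [array([  59.,   13.,  -52.,   53.,  -31., -126.])]
25 0 [[0], [0]] []
25 14 [[0], [0]] []
25 30 [[0], [0]] []
25 45 [[1], [1]] [array([ 50.,   8., -51.,  20.,  -7., -25.])]
32 -40 [[1], [1]] [array([  65.,   19.,  -45.,   46.,  -45., -144.])]
32 -20 [[1], [0]] [array([  57.,   13.,  -57.,   71.,  -33., -143.])]
32 0 [[0], [0]] []
32 14 [[0], [0]] []
32 30 [[0], [0]] []
32 45 [[0], [0]] []
39 -40 [[1], [1]] [array([  67.,   21.,  -48.,   53.,  -49., -153.])]
39 -20 [[0], [0]] []
39 0 [[0], [0]] []
39 14 [[0], [0]] []
39 30 [[0], [0]] []
39 45 [[0], [1]] []
```

```bash
sed -i 's/-q\[5\]+180)/-q[5]+SGN)/; s/^best=None/SGN=180\nbest=None/' kin.py
for s in 90 270; do sed -i "s/^SGN=.*/SGN=$s/" kin.py; echo $s; python3 kin.py | tail -1; done
cat > scan.py <<'E'
from kin import *
from multiprocessing import Pool
pts=[(.491,.288,.09),(.478,.24,.09),(.475,.205,.09)]
def f(a):
    th,az=a
    return a,[[np.round(q).astype(int).tolist() for q in ik(np.array(p),lean(th,az),24)] for p in pts]
if __name__=="__main__":
    with Pool() as p:
        for a,s in p.imap(f,[(t,z) for t in (25,30,35,40) for z in (-45,-35,-25,-15,-5,5,15,25,35,45,55)]): 
            if any(s): print(a,[len(x) for x in s],s[0][:1],s[2][:2])
E
sed -i "s/^SGN=.*/SGN=270/" kin.py; python3 kin.py|tail -1; nproc; time timeout 500 python3 scan.py
```

```text
90
180.0 179.94 179.94 179.95 179.96 179.88 179.96 179.96 179.97 179.95 179.99 
270
0.01 0.07 0.06 0.06 0.05 0.13 0.08 0.06 0.08 0.08 0.05 
0.01 0.07 0.06 0.06 0.05 0.13 0.08 0.06 0.08 0.08 0.05 
4
(25, -45) [1, 1, 1] [[63, 19, -40, 34, -46, -45]] [[60, 13, -49, 38, -42, -46]]
(25, -35) [1, 1, 1] [[63, 16, -45, 40, -40, -42]] [[58, 10, -54, 46, -36, -43]]
(25, -25) [1, 1, 1] [[61, 14, -50, 48, -34, -38]] [[54, 8, -58, 55, -31, -39]]
(25, -15) [1, 0, 0] [[57, 12, -54, 58, -28, -35]] []
(25, -5) [1, 0, 0] [[51, 10, -58, 70, -22, -32]] []
(25, 45) [1, 1, 1] [[50, 8, -51, 20, -7, 65]] [[45, 4, -49, 0, -13, 90]]
(25, 55) [1, 1, 1] [[48, 9, -38, -10, -19, 106]] [[39, 5, -39, -18, -23, 121]]
(30, -45) [1, 1, 1] [[65, 20, -42, 40, -47, -52]] [[61, 14, -51, 44, -43, -54]]
(30, -35) [1, 1, 1] [[64, 17, -48, 48, -42, -50]] [[59, 11, -57, 55, -38, -53]]
(30, -25) [1, 0, 0] [[61, 14, -53, 59, -35, -49]] []
(30, -15) [1, 0, 0] [[54, 12, -58, 74, -29, -48]] []
(30, 45) [0, 0, 1] [] [[45, 3, -53, 1, -4, 89]]
(30, 55) [1, 1, 1] [[46, 8, -38, -18, -15, 116]] [[35, 5, -38, -28, -21, 134]]
(35, -45) [1, 1, 1] [[67, 21, -43, 44, -50, -58]] [[63, 15, -53, 50, -46, -61]]
(35, -35) [1, 1, 0] [[65, 18, -50, 55, -44, -58]] []
(35, -25) [1, 0, 0] [[61, 15, -56, 69, -38, -58]] []
(35, 45) [0, 0, 1] [] [[43, 3, -49, -18, -3, 109]]
(35, 55) [1, 1, 1] [[42, 8, -36, -33, -14, 133]] [[29, 5, -36, -42, -23, 152]]
(40, -45) [1, 1, 1] [[68, 23, -44, 48, -53, -64]] [[65, 17, -55, 54, -49, -67]]
(40, -35) [1, 1, 0] [[66, 20, -52, 60, -47, -64]] []
(40, -25) [1, 0, 0] [[61, 16, -58, 76, -41, -66]] []
(40, 5) [0, 0, 2] [] [[3, 3, -51, -155, -4, -113], [5, 3, -47, -148, 0, -122]]
(40, 45) [0, 1, 1] [] [[31, 3, -40, -48, -12, 149]]
(40, 55) [1, 1, 1] [[34, 8, -32, -51, -17, 156]] [[20, 6, -34, -56, -27, 171]]
real	0m45.037s
user	2m53.331s
sys	0m0.170s
```

```bash
cat > srch.py <<'E'
from h import W,C,YAW
from kin import *
from multiprocessing import Pool
import sys
u=lambda a,r:np.array([r*np.cos(np.radians(a)),r*np.sin(np.radians(a))])
G=[np.r_[u(a,r),z] for a in range(0,360,4) for r in (130,122,110,90) for z in (145,149)]
G=np.array([W(np.array(g)/1000) for g in G])
cl=np.concatenate([np.load(f"pics/{n}_P.npy").reshape(-1,3) for n in("scene","side")])
near=(np.hypot(cl[:,0]-.5,cl[:,1]-.2)<.3)&(cl[:,2]>.03)&(cl[:,2]<.3)
rad=np.hypot(cl[:,0]-C[0],cl[:,1]-C[1])
loc=(cl[:,:2]-C)@R.from_euler("z",YAW).as_matrix()[:2,:2]
keep=near&((rad>.136)|(cl[:,2]>.16))
S=cl[keep]; S=S[np.unique(np.round(S/.006).astype(int),axis=0,return_index=True)[1]]
rod=[W([-.062,.075+t*.0459,.21+t*.0655]) for t in np.linspace(0,1,9)]
S=np.vstack([S,rod])
def cups(ph):
    o=[]
    for k in range(6):
        a=ph+60*k; rot=R.from_euler("z",a,degrees=True).as_matrix()[:2,:2]
        for t in np.linspace(-25,25,7):
            for z in (65,80,100): o.append(np.r_[rot@[95,t],z])
        if k: 
            for z in (65,85,110): o.append(np.r_[u(a,110),z])
    return np.array([W(np.array(x)/1000) for x in o])
CU={a:cups(a) for a in (150,166,183)}
def boxd(p,lo,hi): # signed distance approx of pts to box
    d=np.maximum(lo-p,p-hi); m=d.max(1); out=np.linalg.norm(np.maximum(d,0),axis=1); return np.where(m>0,out,m).min()
def clear(tcp,M,op,pa):
    f=[(-21.2,21.2)] if op==0 else [(43.8,65),(-65,-43.8)]
    res=[]
    for pts in (G,CU[pa],S):
        L=(pts-tcp)@M*1000
        c=min(boxd(L,np.array([-66,a,-9.5]),np.array([0,b,9.5])) for a,b in f)
        c=min(c,boxd(L,np.array([-190,-97,-39]),np.array([-66,97,39])),boxd(L,np.array([-430,-50,-50]),np.array([-190,50,50]))-0)
        res.append(c)
    return res
MODES=[(0,1,21.2,0),(0,-1,21.2,0),(0,2,9.5,0),(0,-2,9.5,0),(1,1,65,0),(1,-1,65,0),(1,1,-43.8,0),(1,-1,-43.8,0),(1,2,9.5,54),(1,2,9.5,-54),(1,-2,9.5,54),(1,-2,9.5,-54)]
def tcp_for(mode,M,pa,uu,w,zc,gap=0):
    op,ax,side,off=mode; s=np.sign(ax); n=M[:,abs(ax)]*s
    pin=W(np.r_[u(pa,110),zc]/1000); nh=n.copy(); nh[2]=0; nh/=np.linalg.norm(nh)
    tan=np.array([-np.sin(np.radians(pa)+YAW),np.cos(np.radians(pa)+YAW),0])
    if abs(n[2])>.4 or nh@tan<.75: return None
    loc=np.array([-uu,s*side,w]) if abs(ax)==1 else np.array([-uu,off+w,s*side])
    return pin-(5+gap)/1000*nh-M@(loc/1000)
def work(seed):
    rng=np.random.default_rng(seed); out=[]
    for _ in range(12000):
        th=rng.uniform(20,48);az=rng.uniform(-60,75);ro=rng.uniform(-180,180);m=MODES[rng.integers(len(MODES))]
        M=lean(th,az,ro); uu=rng.uniform(2,25);w=rng.uniform(-8,8);zc=rng.uniform(72,108)
        t=tcp_for(m,M,183,uu,w,zc)
        if t is None: continue
        c=clear(t,M,m[0],183)
        if min(c)<2.5: continue
        t0=None
        for _ in range(40):
            u2=rng.uniform(2,25);w2=rng.uniform(-8,8);z2=rng.uniform(72,108)
            a=tcp_for(m,M,150,u2,w2,z2,4)
            if a is None: break
            c0=clear(a,M,m[0],150)
            if min(c0)>2.5: t0=a;break
        if t0 is None: continue
        q=ik(t,M,14)
        if not q: continue
        q0=ik(t0,M,14)
        if q0: out.append((min(min(c),min(c0)),th,az,ro,m,t,t0,q[0],q0[0],c,c0))
    return out
if __name__=="__main__":
    with Pool(4) as p: o=sum(p.map(work,range(int(sys.argv[1]),int(sys.argv[1])+8)),[])
    o.sort(key=lambda x:-x[0]); print(len(o))
    for x in o[:14]: print([np.round(v,3).tolist() if not isinstance(v,tuple) else v for v in x])
E
time timeout 560 python3 srch.py 0
```

```text
2
[3.327, 43.214, 21.962, 89.649, (1, -2, 9.5, -54), [0.447, 0.19, 0.052], [0.445, 0.256, 0.063], [13.493, 5.214, -43.207, -102.818, -5.936, 109.429], [17.548, 5.987, -42.507, -118.229, -3.429, 121.843], [6.015, 5.563, 59.149], [3.327, 13.23, 46.545]]
[2.819, 46.559, 19.547, 0.689, (1, 1, 65, 0), [0.467, 0.258, 0.088], [0.467, 0.325, 0.101], [7.853, 5.234, -47.47, -135.351, -12.088, -126.596], [12.305, 7.871, -53.949, -163.561, -18.87, -101.295], [5.834, 7.273, 58.123], [2.819, 11.249, 49.378]]
real	0m52.453s
user	3m3.117s
sys	0m0.422s
```

```bash
sed -i 's/range(int(sys.argv\[1\]),int(sys.argv\[1\])+8)/range(int(sys.argv[1]),int(sys.argv[1])+36)/; s/(150,166,183)/(150,166,182)/; s/m,M,183/m,M,182/; s/m\[0\],183/m[0],182/; s/min(c)<2.5/min(c)<2/; s/min(c0)>2.5/min(c0)>2/; s/uniform(-60,75)/uniform(-40,60)/; s/o\[:14\]/o[:20]/' srch.py
time timeout 570 python3 srch.py 100
```

```text
26
[8.529, 44.536, 17.973, 81.057, (1, -2, 9.5, -54), [0.446, 0.185, 0.057], [0.443, 0.249, 0.059], [0.502, 5.494, -49.051, -121.982, -14.374, 144.395], [1.482, 9.249, -56.389, -147.999, -22.067, 170.783], [10.636, 8.717, 67.74], [8.529, 16.165, 53.196]]
[5.401, 46.174, 24.384, -77.782, (1, 2, 9.5, 54), [0.442, 0.202, 0.048], [0.442, 0.266, 0.065], [-3.155, 9.259, -50.559, -121.556, -23.044, -48.646], [5.5, 8.288, -50.924, -134.811, -19.216, -42.439], [6.041, 8.833, 54.257], [5.401, 15.672, 49.4]]
[5.239, 45.611, 14.828, -7.804, (0, 1, 21.2, 0), [0.481, 0.217, 0.087], [0.473, 0.279, 0.095], [8.466, 4.127, -43.83, -126.673, -5.666, -130.928], [7.195, 6.764, -55.323, -162.352, -18.248, -93.651], [6.436, 5.239, 22.081], [6.196, 16.424, 59.114]]
[5.206, 42.309, 14.802, -91.05, (1, 2, 9.5, 54), [0.443, 0.195, 0.049], [0.443, 0.26, 0.062], [0.011, 6.693, -51.251, -132.789, -13.543, -34.306], [4.586, 8.544, -57.819, -158.961, -19.423, -11.298], [5.653, 9.219, 64.384], [5.206, 12.823, 46.368]]
[3.927, 46.331, 13.98, 173.534, (0, -1, 21.2, 0), [0.48, 0.218, 0.094], [0.474, 0.281, 0.092], [5.1
[... 3199 characters left out ...]
 0.063], [9.403, 5.732, -44.606, -114.579, -4.637, -47.46], [5.795, 7.082, -51.563, -146.256, -11.952, -12.561], [2.195, 8.843, 64.11], [4.518, 10.828, 41.487]]
[2.192, 45.883, 28.825, -80.985, (1, 2, 9.5, 54), [0.443, 0.196, 0.046], [0.445, 0.261, 0.067], [-0.248, 8.939, -46.907, -110.212, -21.824, -56.225], [14.217, 6.302, -43.287, -113.225, -11.364, -65.093], [2.87, 11.676, 53.247], [2.192, 16.083, 47.098]]
[2.188, 46.19, 31.625, -76.973, (1, 2, 9.5, 54), [0.446, 0.2, 0.058], [0.44, 0.262, 0.063], [6.021, 6.38, -43.825, -100.345, -18.482, -73.78], [13.367, 6.893, -43.49, -110.93, -14.008, -68.648], [6.833, 3.976, 49.364], [2.188, 16.288, 51.539]]
real	4m45.171s
user	18m6.183s
sys	0m0.354s
```

```bash
cat > sim.py <<'E'
from kin import *
VM=np.array([136.94,136.94,172.46,180,180,180])*.7/12
def step(q,lin,tw,w,T=None,inherit=True):
    p,Rm=fk(q,P,S4) if T is None else T
    lin=np.array(lin,float)/1000; n=np.linalg.norm(lin)
    if n>.0417: lin*=.0417/n
    pt=p+Rm.apply(lin); Rt=Rm*R.from_rotvec([tw,0,0])
    f=lambda x:(lambda y:np.r_[(y[0]-pt)*10,(y[1].inv()*Rt).as_rotvec()*w*10])(fk(x,P,S4))
    r=least_squares(f,np.clip(q,LO+.01,HI-.01),bounds=(LO,HI),x_scale=30,max_nfev=30)
    dq=r.x-q; s=min(1,1/max(1e-9,(np.abs(dq)/VM).max())); q2=q+dq*s
    return q2
def run(q,rows,w):
    q=np.array(q,float)
    for l in rows: q=step(q,l[:3],l[3] if len(l)>3 else 0,w)
    return q
if __name__=="__main__":
    calls=[(1,[[0,40,-10]]*5+[[-10,0,-40]]*5),(2,[[0,0,-40]]*8),(3,[[-35,0,-15]]*8),(4,[[0,-38,0]]*5+[[-12,-36,0]]+[[-25,-20,-15]]*2+[[-35,-10,-10]]),(5,[[-36,-10,-15]]*8),(9,[[15,1,9]]*3+[[15,1,8]]+[[20,1,0]]*2)]
    for w in (.05,.2,.4,1):
        print("w",w)
        for i,rows in calls:
            q=run(D[i][0],rows,w); p,Rm=fk(q,P,S4); Rt=R.from_euler("xyz",D[i+1][2],degrees=True)
            print(i,np.round(q,0),np.round(D[i+1][0],0),"dp mm",np.round((p-D[i+1][1])*1000,0),"dx",np.round(Rm.as_matrix()[:,0]-Rt.as_matrix()[:,0],3))
E
time python3 sim.py
```

```text
w 0.05
1 [   9.   38.   72.    5. -112.   84.] [   8.   40.   71.    1. -120.   83.] dp mm [38. -6. 53.] dx [ 0.193 -0.041  0.026]
2 [ 11.  45.  72.  17. -73.  81.] [   9.   47.   72.    5. -102.   83.] dp mm [136.  -8. 189.] dx [ 0.491 -0.1    0.291]
3 [ 15.  34.  72.  17. -89.  81.] [  14.   35.   72.   10. -105.   81.] dp mm [74.  3. 99.] dx [ 0.276 -0.049  0.178]
4 [ 36.  35.  72.  23. -98.  64.] [  35.   35.   72.   19. -106.   63.] dp mm [35. 10. 49.] dx [0.144 0.018 0.084]
5 [ 53.  26.  72.  41. -91.  58.] [  49.   27.   72.   30. -109.   58.] dp mm [ 36.  37. 135.] dx [0.26  0.069 0.275]
9 [ 71.   3. -58.  57. -41. -30.] [ 70.   1. -58.  64. -41. -33.] dp mm [-11. -29. -35.] dx [-0.069 -0.063 -0.04 ]
w 0.2
1 [   8.   38.   72.    4. -114.   83.] [   8.   40.   71.    1. -120.   83.] dp mm [25. -4. 38.] dx [ 0.135 -0.027  0.014]
2 [ 11.  45.  72.  13. -82.  82.] [   9.   47.   72.    5. -102.   83.] dp mm [ 98.  -6. 126.] dx [ 0.362 -0.075  0.173]
3 [ 15.  34.  72.  15. -93.  81.] [  14.   35.   72.   10. -105.   81.] dp mm [57.  2. 73.] dx [ 0.213 -0.038  0.125]
4 [  36.   35
[... 1152 characters left out ...]
dp mm [-8. -0.  5.] dx [-0.009  0.009 -0.   ]
2 [   8.   49.   72.    3. -107.   82.] [   9.   47.   72.    5. -102.   83.] dp mm [-25.   2. -40.] dx [-0.119  0.022 -0.021]
3 [  13.   36.   72.    8. -109.   81.] [  14.   35.   72.   10. -105.   81.] dp mm [-15.   1. -31.] dx [-0.088  0.014 -0.033]
4 [  35.   36.   72.   18. -108.   63.] [  35.   35.   72.   19. -106.   63.] dp mm [-7. -5. -9.] dx [-0.031 -0.005 -0.014]
5 [  48.   27.   72.   27. -113.   58.] [  49.   27.   72.   30. -109.   58.] dp mm [-14.  -7. -28.] dx [-0.077 -0.016 -0.049]
9 [ 69.   1. -58.  67. -40. -35.] [ 70.   1. -58.  64. -41. -33.] dp mm [ 5.  9. 10.] dx [0.02  0.022 0.014]
real	0m6.817s
user	0m6.932s
sys	0m0.145s
```

The simulated controller matches the logs with a weight of about 0.55. I'll plan a re-tilt to a 45° lean at azimuth 15°, then the path in with the wrist flipped.

```bash
cat > plan1.py <<'E'
from sim import *
w=.55
def goto(q,M,pt,tag=""):
    n=0
    while n<60:
        p,Rm=fk(q,P,S4); d=np.array(pt)-p
        if np.linalg.norm(d)<.002: break
        # keep commanded orientation = M (reachable case)
        l=Rm.as_matrix().T@d*1000; l*=min(1,40/np.linalg.norm(l)); q=step(q,l,0,w); n+=1
    x=fk(q,P,S4)[1].as_matrix()[:,0]
    print(tag,n,np.round(q,1),np.round(fk(q,P,S4)[0],3),"th",round(np.degrees(np.arccos(-x[2])),1),"az",round(np.degrees(np.arctan2(x[1],x[0])),1)); return q
if __name__=="__main__":
  for th,az in ((45,15),(42,18)):
   M=lean(th,az)
   for hi in ((.65,-.1,.6),(.6,0,.6),(.6,-.2,.5),(.7,.1,.7)):
    s=[q for q in ik(np.array(hi),M,20)]; print("====",th,az,hi,[np.round(q).tolist() for q in s])
    for q in s[:2]:
      for i,pt in enumerate([(.45,.15,.4),(.391,.257,.20),(.473,.279,.095),(.481,.217,.09),(.47,.28,.095)]): q=goto(q,M,pt,i)
E
time timeout 500 python3 plan1.py
```

```text
==== 45 15 (0.65, -0.1, 0.6) [[3.0, -7.0, 6.0, -10.0, -59.0, 104.0], [155.0, -72.0, -21.0, 87.0, -153.0, 27.0]]
0 10 [ 61.7 -32.1 -53.8  47.  -44.8  15.7] [0.45 0.15 0.4 ] th 44.9 az 14.9
1 14 [ 73.3 -11.8 -58.3  41.1 -39.1  -1. ] [0.392 0.258 0.202] th 27.1 az 7.8
2 7 [ 52.3   6.8 -58.3  60.  -19.3  -5.3] [0.474 0.28  0.096] th 22.3 az 3.3
3 5 [ 48.5   5.5 -58.3  50.  -18.9   8. ] [0.482 0.217 0.091] th 19.8 az 1.5
4 2 [ 56.7   7.6 -54.3  45.6 -22.9   4.9] [0.47  0.28  0.095] th 19.8 az 1.5
0 10 [ 157.5  -68.2  -52.1   39.4 -137.3  -30.4] [0.45 0.15 0.4 ] th 45.0 az 15.0
1 60 [ 176.   -82.   -58.3   22.4 -138.3  -55.9] [0.383 0.247 0.21 ] th 30.3 az 26.3
2 60 [ 176.   -82.   -58.3   12.5 -144.5  -63.6] [0.398 0.208 0.187] th 32.2 az 9.7
3 60 [ 176.   -82.   -58.3    1.3 -150.9  -73. ] [0.414 0.168 0.172] th 37.2 az -2.9
4 60 [ 176.   -82.   -58.3   12.6 -144.2  -63.4] [0.397 0.208 0.187] th 31.9 az 10.0
==== 45 15 (0.6, 0, 0.6) [[22.0, -16.0, -7.0, 6.0, -54.0, 82.0], [159.0, -69.0, -26.0, 73.0, -154.0, 8.0]]
0 8 [ 61.7 -32.2 -53.9  47.1 -44.6  15.7] [0.45 0.15 0.4 ] th 45.0 az 15.0

[... 4660 characters left out ...]
.398 0.208 0.187] th 32.2 az 9.7
3 60 [ 176.   -82.   -58.3    1.3 -150.9  -70.5] [0.414 0.168 0.172] th 37.2 az -2.9
4 60 [ 176.   -82.   -58.3   12.6 -144.2  -60.9] [0.397 0.208 0.187] th 31.9 az 10.0
==== 42 18 (0.7, 0.1, 0.7) [[27.0, -1.0, 19.0, 7.0, -69.0, 81.0]]
0 10 [ 60.7 -31.4 -49.9  39.6 -45.4  25.4] [0.45 0.15 0.4 ] th 42.0 az 18.0
1 14 [ 71.3 -13.  -58.3  38.8 -35.8   6.1] [0.391 0.257 0.201] th 26.2 az 15.1
2 7 [ 50.7   6.  -58.3  56.4 -15.3   3.3] [0.474 0.279 0.096] th 21.2 az 13.3
3 4 [ 46.9   4.8 -58.3  45.7 -14.9  17.3] [0.482 0.217 0.091] th 19.5 az 13.4
4 2 [ 54.5   6.6 -55.2  44.4 -18.3  11.7] [0.47  0.28  0.095] th 19.5 az 13.4
real	0m43.724s
user	0m43.962s
sys	0m0.107s
```

```bash
cat > plan2.py <<'E'
from plan1 import *
import itertools
def line(q,pt,sz=.03):
    p,Rm=fk(q,P,S4);n=max(1,int(np.linalg.norm(np.array(pt)-p)/sz));mx=0
    for k in range(n):
        p,_=fk(q,P,S4); d=(np.array(pt)-p)/(n-k); q2=step(q,_.as_matrix().T@d*1000,0,.55); mx=max(mx,(abs(q2-q)/VM).max()); q=q2
    return q,mx
for th,az in ((45,15),(45,20),(45,25)):
    M=lean(th,az); Q=[q for q in ik(np.array((.473,.279,.095)),M,40) ]; print("##",th,az,[np.round(q).tolist() for q in Q])
    for q0 in Q:
      if q0[3]>-60: continue
      x=M[:,0]
      B=np.array((.473,.279,.095))
      for b,mid in itertools.product((.1,.16),((.40,.15,.33),(.45,.1,.3),(.45,.0,.4),(.38,.25,.35))):
        q=q0; tr=[]
        for pt in (B-b*x,mid,(.6,-.15,.5)):
            q,mx=line(q,pt); X=fk(q,P,S4)[1].as_matrix()[:,0]; tr.append((np.round(q[:5]).astype(int).tolist(),round(np.degrees(np.arccos(-X[2])),1),round(np.degrees(np.arctan2(X[1],X[0])),1),round(np.linalg.norm(fk(q,P,S4)[0]-pt)*1000)))
        print(b,mid,tr)
E
time timeout 300 python3 plan2.py
```

```text
## 45 15 [[8.0, 6.0, -54.0, -160.0, -16.0, -104.0]]
0.1 (0.4, 0.15, 0.33) [([13, -8, -52, -155, 0], np.float64(45.9), np.float64(13.5), 23), ([3, -23, -58, -174, 0], np.float64(55.0), np.float64(3.2), 105), ([-23, -18, -40, -174, 0], np.float64(68.1), np.float64(-22.7), 118)]
0.1 (0.45, 0.1, 0.3) [([13, -8, -52, -155, 0], np.float64(45.9), np.float64(13.5), 23), ([-2, -20, -57, -174, 0], np.float64(52.8), np.float64(-1.9), 97), ([-24, -17, -40, -174, 0], np.float64(67.6), np.float64(-24.3), 106)]
0.1 (0.45, 0.0, 0.4) [([13, -8, -52, -155, 0], np.float64(45.9), np.float64(13.5), 23), ([-9, -26, -56, -174, 0], np.float64(59.6), np.float64(-9.2), 157), ([-26, -18, -39, -174, 0], np.float64(69.5), np.float64(-26.0), 77)]
0.1 (0.38, 0.25, 0.35) [([13, -8, -52, -155, 0], np.float64(45.9), np.float64(13.5), 23), ([11, -23, -57, -174, 0], np.float64(55.3), np.float64(11.2), 98), ([-20, -19, -41, -174, 0], np.float64(68.2), np.float64(-20.4), 141)]
0.16 (0.4, 0.15, 0.33) [([12, -15, -58, -169, 0], np.float64(47.0), np.float64(12.0), 43), ([4, -24, -58, -174, 0], np.float64(55.5), np.float64(3.7), 104), ([-23, -18, -40, -174, 0], np.float64(68.2), np.float64(-22.5), 119)]
0.16 (0.45, 0.1, 0.3) [([12, -15, -58, -169, 0], np.float64(47.0), np.float64(12.0), 43), ([-2, -21, -58, -174, 0], np.float64(53.9), np.float64(-2.3), 90), ([-25, -17, -40, -174, 0], np.float64(68.0), np.float64(-24.5), 101)]
0.16 (0.45, 0.0, 0.4) [([12, -15, -58, -169, 0], np.float64(47.0), np.float64(12.0), 43), ([-8, -26, -56, -174, 0], np.float64(60.0), np.float64(-8.3), 161), ([-26, -18, -39, -174, 0], np.float64(69.9), np.float64(-26.4), 71)]
0.16 (0.38, 0.25, 0.35) [([12, -15, -58, -169, 0], np.float64(47.0), np.float64(12.0), 43), ([11, -24, -58, -174, 0], np.float64(56.2), np.float64(11.1), 91), ([-20, -19, -40, -174, 0], np.float64(68.5), np.float64(-20.4), 139)]
## 45 20 []
## 45 25 []
real	0m15.234s
user	0m15.551s
sys	0m0.167s
```

```bash
cat > plan3.py <<'E'
from plan1 import *
import itertools
def line(q,pt,sz=.03):
    p,Rm=fk(q,P,S4);n=max(1,int(np.linalg.norm(np.array(pt)-p)/sz))
    for k in range(n):
        p,_=fk(q,P,S4); d=(np.array(pt)-p)/(n-k); q=step(q,_.as_matrix().T@d*1000,0,.55)
    return q
C4=[(46.174,24.384,-77.8,[.442,.266,.065]),(45.5,25.3,-73.7,[.440,.270,.064]),(45.9,28.8,-81,[.445,.261,.067]),(46.2,31.6,-77,[.44,.262,.063]),(43.2,22,89.65,[.445,.256,.063])]
for th,az,ro,B in C4:
    M=lean(th,az,ro); B=np.array(B); x=M[:,0]
    for q0 in ik(B,M,25):
      if q0[3]>-60: continue
      print("##",th,az,np.round(q0))
      for b,mid,hi in itertools.product((.1,),((.40,.15,.33),(.42,.08,.35),(.34,.2,.25)),((.6,-.15,.5),(.6,0,.5))):
        q=q0; tr=[]
        for pt in (B-b*x,mid,hi):
            q=line(q,pt); X=fk(q,P,S4)[1].as_matrix()[:,0]; tr.append((np.round(q[:5]).astype(int).tolist(),float(np.round(np.degrees(np.arccos(-X[2])),1)),float(np.round(np.degrees(np.arctan2(X[1],X[0])),1)),round(np.linalg.norm(fk(q,P,S4)[0]-pt)*1000)))
        print(mid,hi,*tr)
E
time timeout 200 python3 plan3.py
```

```text
## 46.174 24.384 [   6.    8.  -51. -135.  -19.  -43.]
(0.4, 0.15, 0.33) (0.6, -0.15, 0.5) ([21, 2, -47, -115, -5], 44.2, 27.2, 73) ([23, -18, -47, -88, -1], 60.9, 24.7, 140) ([-17, -13, -12, -43, -47], 58.2, 19.4, 48)
(0.4, 0.15, 0.33) (0.6, 0, 0.5) ([21, 2, -47, -115, -5], 44.2, 27.2, 73) ([23, -18, -47, -88, -1], 60.9, 24.7, 140) ([-3, -16, -14, -44, -40], 64.6, 26.5, 0)
(0.42, 0.08, 0.35) (0.6, -0.15, 0.5) ([21, 2, -47, -115, -5], 44.2, 27.2, 73) ([11, -26, -43, -52, -22], 59.7, 31.5, 84) ([-30, -4, 2, -54, -69], 59.3, 31.4, 0)
(0.42, 0.08, 0.35) (0.6, 0, 0.5) ([21, 2, -47, -115, -5], 44.2, 27.2, 73) ([11, -26, -43, -52, -22], 59.7, 31.5, 84) ([-5, -13, -9, -43, -49], 59.7, 31.5, 0)
(0.34, 0.2, 0.25) (0.6, -0.15, 0.5) ([21, 2, -47, -115, -5], 44.2, 27.2, 73) ([23, -17, -52, -115, 0], 55.1, 22.7, 106) ([-14, -14, -14, -40, -45], 57.1, 18.7, 64)
(0.34, 0.2, 0.25) (0.6, 0, 0.5) ([21, 2, -47, -115, -5], 44.2, 27.2, 73) ([23, -17, -52, -115, 0], 55.1, 22.7, 106) ([1, -18, -17, -40, -34], 65.5, 24.2, 0)
## 45.5 25.3 [   8.    8.  -49. -131.  -16.  -52.]
(0.4, 0.15, 0.33) (0.6, -0.15, 0
[... 3285 characters left out ...]
9.1, -0.6, 82)
(0.42, 0.08, 0.35) (0.6, -0.15, 0.5) ([19, -6, -49, -123, 0], 47.2, 19.0, 31) ([13, -21, -47, -100, 0], 63.6, 12.8, 143) ([0, -21, -33, -27, -15], 63.9, 8.0, 105)
(0.42, 0.08, 0.35) (0.6, 0, 0.5) ([19, -6, -49, -123, 0], 47.2, 19.0, 31) ([13, -21, -47, -100, 0], 63.6, 12.8, 143) ([10, -21, -28, -35, -11], 73.8, 17.1, 15)
(0.34, 0.2, 0.25) (0.6, -0.15, 0.5) ([19, -6, -49, -123, 0], 47.2, 19.0, 31) ([12, -23, -58, -150, 0], 54.3, 11.9, 79) ([-12, -18, -21, -48, -24], 71.3, 6.8, 19)
(0.34, 0.2, 0.25) (0.6, 0, 0.5) ([19, -6, -49, -123, 0], 47.2, 19.0, 31) ([12, -23, -58, -150, 0], 54.3, 11.9, 79) ([-9, -19, -38, -158, 0], 70.7, -9.2, 114)
real	0m29.516s
user	0m29.837s
sys	0m0.144s
```

```bash
cat > srch3.py <<'E'
import srch
from srch import *
from plan4 import line
A1=178
CU[A1]=cups(A1)
def work(seed):
    rng=np.random.default_rng(seed); out=[]
    for _ in range(5000):
        th=rng.uniform(36,52);az=rng.uniform(22,55);m=MODES[rng.choice([0,1,4,5,8,9,10,11])]
        ro=rng.uniform(-180,180)
        M=lean(th,az,ro)
        t=tcp_for(m,M,A1,rng.uniform(2,25),rng.uniform(-8,8),rng.uniform(72,108))
        if t is None: continue
        c=clear(t,M,m[0],A1)
        if min(c)<2.5: continue
        t0=None
        for _ in range(40):
            a=tcp_for(m,M,150,rng.uniform(2,25),rng.uniform(-8,8),rng.uniform(72,108),4)
            if a is None: break
            c0=clear(a,M,m[0],150)
            if min(c0)>2.5: t0=a;break
        if t0 is None: continue
        Q0=[q for q in ik(t0,M,14) if abs(q[0])<90]
        if not Q0: continue
        q0=Q0[0]; q1,k=line(q0,t,.012); 
        if np.linalg.norm(fk(q1,P,S4)[0]-t)>.003 or (fk(q1,P,S4)[1].inv()*fk(q0,P,S4)[1]).magnitude()>.05: continue
        best=None
        for b in ((.09,.07,-.03),(.07,.05,-.05),(.09,.09,0)):
            q,k1=line(q0,t0-np.array(b),.012); qa=q; q,k2=line(q,(.42,0,.38),.02); qb=q; q,k3=line(q,(.6,-.05,.5),.03)
            dev=np.degrees((fk(q,P,S4)[1].inv()*fk(q0,P,S4)[1]).magnitude())
            if best is None or dev<best[0]: best=(dev,b,k1,k2,qa,q)
        out.append((best[0],min(c),min(c0),th,az,ro,m,t,t0,q0,q1)+best[1:])
    return out
if __name__=="__main__":
    with Pool(4) as p: o=sum(p.map(work,range(int(sys.argv[1]),int(sys.argv[1])+16)),[])
    o.sort(key=lambda x:x[0]); print(len(o))
    import pickle; pickle.dump(o,open("cand.pkl","wb"))
    for x in o[:9]: print([np.round(v,3).tolist() if not isinstance(v,tuple) else v for v in x])
E
time timeout 300 python3 srch3.py 900
```

```text
28
[0.927, 3.385, 4.34, 51.848, 32.525, -154.961, (1, -1, 65, 0), [0.465, 0.264, 0.103], [0.474, 0.328, 0.079], [7.97, 13.466, -47.931, -135.473, -27.775, 39.689], [9.881, 4.378, -42.79, -110.342, -18.838, 10.804], (0.09, 0.07, -0.03), 10, 26, [13.43, -4.39, -49.683, -109.984, -15.886, 7.743], [-9.643, -8.967, -1.947, -38.163, -59.983, -65.138]]
[1.913, 8.812, 4.233, 51.063, 32.715, -154.195, (1, -1, 65, 0), [0.466, 0.265, 0.118], [0.467, 0.325, 0.085], [10.251, 10.669, -45.93, -130.531, -23.019, 31.653], [22.13, 1.016, -39.109, -94.877, -8.245, -14.18], (0.09, 0.09, 0), 11, 26, [2.126, -0.395, -53.532, -111.848, -25.242, 18.482], [-8.637, -8.134, -0.519, -35.969, -62.043, -67.768]]
[2.334, 4.643, 2.792, 51.51, 29.222, -169.396, (1, -1, 65, 0), [0.462, 0.267, 0.077], [0.468, 0.328, 0.063], [5.744, 17.916, -54.577, -147.917, -35.952, 67.617], [0.727, 10.767, -50.507, -129.158, -28.789, 50.963], (0.09, 0.07, -0.03), 10, 28, [3.573, -0.53, -55.888, -123.788, -24.058, 42.268], [-8.896, -9.865, -3.328, -37.712, -57.647, -52.912]]
[2.459, 6.824, 4.34, 51.825, 29.424, -84.131, (1, 2, 9.5, 5
[... 1387 characters left out ...]
-168.902, (1, -1, 65, 0), [0.462, 0.268, 0.103], [0.461, 0.322, 0.113], [12.307, 5.58, -46.908, -135.589, -17.677, 45.868], [8.316, 4.187, -45.558, -120.93, -17.948, 33.739], (0.09, 0.09, 0), 11, 25, [17.117, -8.722, -50.515, -107.342, -8.961, 13.335], [-7.654, -11.735, -6.339, -37.507, -52.547, -54.555]]
[3.978, 3.203, 3.491, 49.69, 29.311, -77.125, (1, 2, 9.5, 54), [0.449, 0.21, 0.057], [0.445, 0.265, 0.064], [0.557, 11.286, -51.934, -129.774, -28.508, -39.883], [-6.162, 11.147, -50.314, -118.12, -30.116, -46.418], (0.09, 0.07, -0.03), 10, 23, [14.938, -9.33, -52.034, -97.699, -11.012, -85.621], [-9.17, -9.932, -3.465, -38.215, -57.479, -144.485]]
real	1m32.010s
user	5m44.949s
sys	0m0.332s
```

Closed or open fingers at a lean of about 51° and azimuth of about 29° avoid the singularity. Next I'll plan the re-tilt, which is a push at the edge of reach on the left.

```bash
cat > tilt.py <<'E'
from plan4 import *
tg=lean(51.5,29)[:,0]
q00=np.array([70,.9,-58.2,63.8,-40.9,-33.4.__float__()])
def sh(q): X=fk(q,P,S4)[1].as_matrix()[:,0]; return round(float(np.degrees(np.arccos(-X[2]))),1),round(float(np.degrees(np.arctan2(X[1],X[0]))),1)
def f(a):
    A,push=a
    q=q00; 
    for pt,sz in (((.40,.33,.30),.04),(A,.04)): q,k=line(q,pt,sz)
    o=[(np.round(q[:5]).astype(int).tolist(),sh(q))]; best=(9,)
    Rm=fk(q,P,S4)[1].as_matrix(); 
    for n in range(24):
        Rm=fk(q,P,S4)[1].as_matrix(); q=step(q,Rm.T@np.array(push)*1000,0,.55)   # world push
        e=np.linalg.norm(fk(q,P,S4)[1].as_matrix()[:,0]-tg)
        if e<best[0]: best=(e,n+1,np.round(q[:5]).astype(int).tolist(),np.round(fk(q,P,S4)[0],2).tolist(),sh(q))
    return best,a,o
if __name__=="__main__":
    J=list(itertools.product(((.15,.7,.6),(-.05,.7,.6),(.3,.6,.7)),((0,.03,.027),(.015,.035,.015),(-.015,.035,.015),(.0,.0,.04),(-.03,.025,.01))))
    with Pool() as p: r=sorted(p.map(f,J),key=lambda x:x[0][0])
    for x in r[:7]: print(x)
E
time timeout 200 python3 tilt.py
```

```text
((np.float64(0.012232013431972099), 24, [133, 54, 72, 55, -111], [-0.26, 0.86, 0.61], (52.0, 29.7)), ((0.3, 0.6, 0.7), (-0.03, 0.025, 0.01)), [([97, 19, 33, 39, -110], (37.2, -6.6))])
((np.float64(0.016588820562372084), 19, [116, 55, 72, 53, -98], [-0.03, 0.99, 0.6], (52.3, 29.6)), ((0.15, 0.7, 0.6), (-0.015, 0.035, 0.015)), [([108, 26, 32, 36, -110], (37.2, -6.6))])
((np.float64(0.031871845652902964), 17, [114, 45, 72, 54, -104], [0.05, 0.88, 0.74], (52.1, 26.8)), ((-0.05, 0.7, 0.6), (0, 0.03, 0.027)), [([123, 33, 45, 34, -122], (37.2, -6.6))])
((np.float64(0.03857029162350889), 19, [98, 53, 72, 49, -87], [0.27, 1.02, 0.61], (52.8, 26.7)), ((-0.05, 0.7, 0.6), (0.015, 0.035, 0.015)), [([123, 33, 45, 34, -122], (37.2, -6.6))])
((np.float64(0.05522210817457873), 17, [124, 54, 72, 50, -104], [-0.15, 0.95, 0.58], (48.6, 30.6)), ((-0.05, 0.7, 0.6), (-0.015, 0.035, 0.015)), [([123, 33, 45, 34, -122], (37.2, -6.6))])
((np.float64(0.06931211879647665), 21, [134, 57, 72, 50, -109], [-0.3, 0.89, 0.54], (48.0, 31.4)), ((0.15, 0.7, 0.6), (-0.03, 0.025, 0.01)), [([108, 26, 32, 36, -110], (37.2, -6.6))])
((np.float64(0.08850239248782867), 20, [112, 51, 71, 57, -99], [0.06, 0.95, 0.68], (55.7, 25.4)), ((0.3, 0.6, 0.7), (-0.015, 0.035, 0.015)), [([97, 19, 33, 39, -110], (37.2, -6.6))])
real	0m6.185s
user	0m16.848s
sys	0m0.273s
```

```bash
python3 - <<'E'
import numpy as np
P=np.concatenate([np.load(f"pics/{n}_P.npy").reshape(-1,3) for n in("scene","side")])
m=(P[:,0]>-.5)&(P[:,0]<.45)&(P[:,1]>.3)&(P[:,1]<1.25)&(P[:,2]>.3)&(P[:,2]<1.2)
print(m.sum(), P[m].min(0) if m.any() else '',P[m].max(0) if m.any() else '')
E
python3 -m pendant '[{"claw":0,"linear":[-37,-1,-11],"twist":0},{"claw":0,"linear":[-37,-1,-11],"twist":0},{"claw":0,"linear":[-37,-1,-11],"twist":0},{"claw":0,"linear":[-32,-20,10],"twist":0},{"claw":0,"linear":[-32,-20,10],"twist":0},{"claw":0,"linear":[-32,-20,10],"twist":0},{"claw":0,"linear":[-32,-20,10],"twist":0},{"claw":0,"linear":[-32,-20,10],"twist":0},{"claw":0,"linear":[-32,-20,10],"twist":0},{"claw":0,"linear":[-32,-20,10],"twist":0}]'
python3 -m pendant '[{"claw":0,"linear":[-32,-20,10],"twist":0},{"claw":0,"linear":[-32,-20,10],"twist":0},{"claw":0,"linear":[-32,-20,10],"twist":0},{"claw":0,"linear":[-32,-20,10],"twist":0},{"claw":0,"linear":[-32,-20,10],"twist":0},{"claw":0,"linear":[-32,-20,10],"twist":0},{"claw":0,"linear":[-32,-20,10],"twist":0},{"claw":0,"linear":[-32,-20,10],"twist":0},{"claw":0,"linear":[-32,-20,10],"twist":0},{"claw":0,"linear":[-32,-20,10],"twist":0}]'
cat > cur.py <<'E'
from tilt import *
import plant
o=plant.get_obs(); q=np.array(o["joint_pos"]); print(round(o["clock"],2),np.round(q,1),np.round(o["tool_pos"],3),sh(q)); 
print(np.round(fk(q,P,S4)[1].as_matrix(),3).tolist())
E
cat > push.py <<'E'
from cur import *
for push in ((0,.03,.027),(.0,.035,.015),(-.015,.033,.015),(.01,.03,.025)):
    for mode in ("const",):
        x=q.copy(); l=fk(x,P,S4)[1].as_matrix().T@np.array(push)*1000; b=(9,)
        for n in range(25):
            x=step(x,np.round(l),0,.55); e=np.linalg.norm(fk(x,P,S4)[1].as_matrix()[:,0]-tg)
            if n%10==9: print("   ",n+1,np.round(x[:5]),np.round(fk(x,P,S4)[0],2),sh(x))
            if e<b[0]: b=(e,n+1,np.round(x[:5]),np.round(fk(x,P,S4)[0],2),sh(x))
        print(push,np.round(l),b)
E
python3 push.py
```

```text
26875 [0.10565479 0.55015277 0.30001578] [0.22585809 0.75734658 0.67002241]
clock: 11.1
tool_pos: [0.2113, 0.4817, 0.4244]
orientation: [173.0, 53.0, -6.5]
force: [0.3, 0.9, -0.3]
opening: 0.0004
clock: 11.93
tool_pos: [-0.054, 0.6977, 0.6038]
orientation: [173.0, 53.0, -6.5]
force: [-0.1, 2.7, 1.9]
opening: 0.0002
11.93 [ 123.    33.2   45.6   33.6 -123.1  -19. ] [-0.054  0.698  0.604] (37.0, -6.5)
[[0.598, -0.016, -0.801], [-0.068, -0.997, -0.031], [-0.799, 0.073, -0.597]]
    10 [ 120.   44.   72.   50. -120.] [-0.02  0.78  0.7 ] (43.7, 13.9)
    20 [ 124.   40.   71.   61. -108.] [-0.06  0.8   0.82] (56.3, 32.1)
(0, 0.03, 0.027) [-24. -28. -17.] (np.float64(0.025285334221189143), 17, array([ 123.,   42.,   71.,   58., -111.]), array([-0.04,  0.8 ,  0.78]), (52.2, 27.4))
    10 [ 118.   49.   72.   47. -116.] [-0.02  0.85  0.62] (42.3, 12.7)
    20 [ 119.   50.   72.   54. -100.] [-0.05  0.95  0.68] (52.9, 32.6)
(0.0, 0.035, 0.015) [-14. -34. -10.] (np.float64(0.016977126582795807), 18, array([ 118.,   50.,   72.,   52., -103.]), array([-0.03,  0.93,  0.66]), (50.5, 29.1))
    10 [ 126.   50.   72.   46. -120.] [-0.14  0.82  0.61] (41.9, 14.1)
    20 [ 133.   51.   72.   54. -108.] [-0.26  0.87  0.64] (50.8, 35.7)
(-0.015, 0.033, 0.015) [-23. -32.   2.] (np.float64(0.05935705757502596), 18, array([ 131.,   51.,   72.,   52., -110.]), array([-0.23,  0.86,  0.63]), (48.8, 31.7))
    10 [ 114.   44.   72.   49. -117.] [0.06 0.8  0.7 ] (43.5, 12.2)
    20 [ 113.   40.   71.   58. -101.] [0.1  0.85 0.82] (56.8, 29.5)
(0.01, 0.03, 0.025) [-16. -28. -24.] (np.float64(0.052338066661308254), 18, array([ 112.,   41.,   71.,   56., -104.]), array([0.1 , 0.84, 0.8 ]), (53.8, 26.6))
```

Those cloud points were the arm itself at its start. The push of [-14,-34,-10] for 18 rows is predicted to give 50.5° at 29°.

```bash
python3 -m pendant '[{"claw":0,"linear":[-14,-34,-10],"twist":0},{"claw":0,"linear":[-14,-34,-10],"twist":0},{"claw":0,"linear":[-14,-34,-10],"twist":0},{"claw":0,"linear":[-14,-34,-10],"twist":0},{"claw":0,"linear":[-14,-34,-10],"twist":0},{"claw":0,"linear":[-14,-34,-10],"twist":0},{"claw":0,"linear":[-14,-34,-10],"twist":0},{"claw":0,"linear":[-14,-34,-10],"twist":0},{"claw":0,"linear":[-14,-34,-10],"twist":0},{"claw":0,"linear":[-14,-34,-10],"twist":0}]' >/dev/null; python3 -m pendant '[{"claw":0,"linear":[-14,-34,-10],"twist":0},{"claw":0,"linear":[-14,-34,-10],"twist":0},{"claw":0,"linear":[-14,-34,-10],"twist":0},{"claw":0,"linear":[-14,-34,-10],"twist":0},{"claw":0,"linear":[-14,-34,-10],"twist":0},{"claw":0,"linear":[-14,-34,-10],"twist":0},{"claw":0,"linear":[-14,-34,-10],"twist":0},{"claw":0,"linear":[-14,-34,-10],"twist":0},{"claw":0,"linear":[0,0,0],"twist":0},{"claw":0,"linear":[0,0,0],"twist":0}]'
cat > sweep.py <<'E'
from cur import *
x=q
for pt,sz in (((.25,.62,.6),.04),((.55,.25,.6),.04),((.58,.0,.52),.04),((.42,0,.38),.03),((.39,.20,.10),.02),((.475,.285,.06),.012),((.47,.225,.08),.012)):
    p0=fk(x,P,S4)[0]; x,k=line(x,pt,sz); print(pt,k,np.round(x),sh(x))
E
python3 sweep.py
```

```text
clock: 13.6
tool_pos: [-0.0136, 0.9248, 0.6334]
orientation: [-164.0, 42.0, 24.4]
force: [0.6, -0.1, 0.4]
opening: 0.0004
13.6 [ 116.7   50.5   71.7   50.4 -105.6   -1.4] [-0.014  0.925  0.633] (48.0, 24.4)
[[0.677, 0.229, -0.7], [0.307, -0.951, -0.014], [-0.669, -0.205, -0.714]]
(0.25, 0.62, 0.6) 12 [105.   0. -11.  50. -75. -19.] (48.3, 24.4)
(0.55, 0.25, 0.6) 12 [ 55. -18. -20.  31. -48.  31.] (48.3, 24.4)
(0.58, 0.0, 0.52) 7 [ 13. -17. -13. -11. -47.  89.] (48.3, 24.4)
(0.42, 0, 0.38) 8 [ 34. -41. -49.  12. -35.  58.] (48.3, 24.4)
(0.39, 0.2, 0.1) 25 [ 37.  -7. -49. -58.  -5. 123.] (45.5, 42.4)
(0.475, 0.285, 0.06) 11 [ 23.  10. -35. -87. -14. 162.] (45.3, 42.4)
(0.47, 0.225, 0.08) 6 [ 19.   6. -37. -76. -17. 154.] (45.3, 42.4)
```

```bash
python3 -m pendant '[{"claw":0,"linear":[-22,-30,-10],"twist":0},{"claw":0,"linear":[-22,-30,-10],"twist":0},{"claw":0,"linear":[-24,-26,-10],"twist":0},{"claw":0,"linear":[-24,-26,-10],"twist":0},{"claw":0,"linear":[-24,-26,-10],"twist":0},{"claw":0,"linear":[0,0,0],"twist":0},{"claw":0,"linear":[0,20,20],"twist":0},{"claw":0,"linear":[0,34,20],"twist":0},{"claw":0,"linear":[0,34,20],"twist":0},{"claw":0,"linear":[0,34,20],"twist":0}]'
python3 sweep.py
cat > opt.py <<'E'
# with the orientation as it stands, find roll, start and end tip positions for pushing the pin
import srch
from srch import *
from plan4 import line
import plant
PA=[150,162,172,180]
for a in PA: CU[a]=cups(a)
g=np.array([[x,y,0] for x in np.arange(.3,.6,.03) for y in np.arange(0,.45,.03)])
srch.S=np.vstack([srch.S,g])
def work(a):
    seed,th,az=a; rng=np.random.default_rng(seed); best=[]
    for _ in range(60):
        m=MODES[rng.choice([0,4])]; ro=rng.uniform(-40,40); M=lean(th,az,ro); path=[];ok=9
        for pa in PA:
            b=(-99,)
            for _ in range(60):
                t=tcp_for(m,M,pa,rng.uniform(2,25),rng.uniform(-8,8),rng.uniform(72,108),4 if pa==150 else 0)
                if t is None: continue
                c=min(clear(t,M,m[0],pa))
                if c>b[0]: b=(c,t)
            if b[0]<1: ok=-9;break
            path.append((round(float(b[0]),1),np.round(b[1],3).tolist())); ok=min(ok,b[0])
        if ok>0: best.append((ok,m,ro,path))
    return best
if __name__=="__main__":
    th,az=map(float,sys.argv[1:3])
    with Pool(4) as p: o=sum(p.map(work,[(s,th,az) for s in range(8)]),[])
    o.sort(key=lambda x:-x[0])
    for x in o[:5]: print(x)
E
time python3 opt.py 52 29
```

```text
clock: 14.43
tool_pos: [-0.0718, 0.8627, 0.6468]
orientation: [-159.2, 37.0, 31.8]
force: [-1.7, 1.5, 2.6]
opening: 0.0004
14.43 [123.6  30.5  31.   53.  -91.7 -21.4] [-0.072  0.863  0.647] (53.0, 31.8)
[[0.679, 0.312, -0.665], [0.421, -0.907, 0.005], [-0.602, -0.283, -0.747]]
(0.25, 0.62, 0.6) 11 [104.  -4. -19.  56. -67. -23.] (53.0, 31.8)
(0.55, 0.25, 0.6) 12 [ 52. -21. -23.  25. -40.  37.] (53.0, 31.8)
(0.58, 0.0, 0.52) 8 [  2. -15.  -7. -30. -53. 107.] (52.5, 31.6)
(0.42, 0, 0.38) 8 [  1. -30. -30. -34. -47. 114.] (52.5, 31.6)
(0.39, 0.2, 0.1) 24 [ 11.  -5. -48. -90. -19. 171.] (50.0, 36.3)
(0.475, 0.285, 0.06) 15 [ 20.  10. -37. -97. -13. 174.] (46.1, 37.4)
(0.47, 0.225, 0.08) 6 [ 20.   5. -38. -81. -13. 158.] (46.1, 37.4)
(np.float64(8.55526582466453), (0, 1, 21.2, 0), 19.08823774063987, [(8.7, [0.477, 0.284, 0.067]), (8.6, [0.472, 0.256, 0.071]), (8.8, [0.478, 0.237, 0.105]), (11.7, [0.475, 0.221, 0.102])])
(np.float64(8.303629445975211), (1, 1, 65, 0), 18.989136770698977, [(8.6, [0.465, 0.325, 0.077]), (8.3, [0.464, 0.299, 0.079]), (9.1, [0.464, 0.277, 0.115]), (10.6, [0.463, 0.261, 0.112])])
(np.float64(7.90660686715448), (1, 1, 65, 0), 24.6352631789195, [(7.9, [0.472, 0.326, 0.081]), (8.0, [0.465, 0.296, 0.123]), (8.1, [0.464, 0.277, 0.111]), (8.2, [0.467, 0.263, 0.106])])
(np.float64(7.7235766045980565), (1, 1, 65, 0), 17.34778484847932, [(8.2, [0.469, 0.328, 0.072]), (7.7, [0.46, 0.297, 0.117]), (10.6, [0.461, 0.278, 0.115]), (10.6, [0.463, 0.262, 0.115])])
(np.float64(7.587114361240403), (1, 1, 65, 0), 17.82984543682413, [(7.6, [0.47, 0.328, 0.072]), (8.1, [0.458, 0.296, 0.114]), (11.6, [0.458, 0.277, 0.112]), (9.4, [0.462, 0.262, 0.104])])
real	1m1.775s
user	3m1.623s
sys	0m0.303s
```

```bash
python3 -m pendant '[{"claw":0,"linear":[9,35,-17],"twist":0.112},{"claw":0,"linear":[9,33,-21],"twist":0.112},{"claw":0,"linear":[9,30,-25],"twist":0.112},{"claw":0,"linear":[9,27,-28],"twist":0.112},{"claw":0,"linear":[9,24,-31],"twist":0.112},{"claw":0,"linear":[9,20,-33],"twist":0.112},{"claw":0,"linear":[9,16,-35],"twist":0.112},{"claw":0,"linear":[9,12,-37],"twist":0.112},{"claw":0,"linear":[9,8,-38],"twist":0.112},{"claw":0,"linear":[9,4,-39],"twist":0.112}]'
python3 -m pendant '[{"claw":0,"linear":[9,-1,-39],"twist":0.112},{"claw":0,"linear":[9,-5,-38],"twist":0.112},{"claw":0,"linear":[9,-9,-38],"twist":0.112},{"claw":0,"linear":[9,-13,-36],"twist":0.112},{"claw":0,"linear":[9,-17,-35],"twist":0.112},{"claw":0,"linear":[9,-21,-33],"twist":0.112},{"claw":0,"linear":[9,-25,-30],"twist":0.112},{"claw":0,"linear":[9,-28,-27],"twist":0.112},{"claw":0,"linear":[9,-31,-24],"twist":0.112},{"claw":0,"linear":[9,-33,-20],"twist":0.112}]'
python3 cur.py
python3 -m pendant '[{"claw":0,"linear":[9,-35,-16],"twist":0.112},{"claw":0,"linear":[9,-37,-12],"twist":0.112},{"claw":0,"linear":[-4,-21,-29],"twist":0.112},{"claw":0,"linear":[-4,-24,-26],"twist":0.112},{"claw":0,"linear":[-4,-27,-24],"twist":0.112},{"claw":0,"linear":[-4,-29,-20],"twist":0.112},{"claw":0,"linear":[-4,-31,-17],"twist":0.112},{"claw":0,"linear":[-4,-33,-14],"twist":0.112},{"claw":0,"linear":[-4,-34,-10],"twist":0},{"claw":0,"linear":[0,0,0],"twist":0}]'
sed -e 's/^for pt,sz in .*/for pt,sz in (((.43,.01,.38),.03),((.43,.05,.30),.02),((.39,.20,.11),.02),((.477,.284,.067),.012),((.475,.221,.09),.012)):/' -i sweep.py; python3 sweep.py
```

```text
clock: 15.27
tool_pos: [0.2147, 0.5828, 0.6261]
orientation: [-94.7, 37.0, 31.9]
force: [1.7, 0.2, 0.8]
opening: 0.0003
clock: 16.1
tool_pos: [0.4991, 0.3044, 0.6054]
orientation: [-30.6, 36.8, 31.8]
force: [1.0, 0.6, -0.2]
opening: 0.0005
16.1 [  63.4  -22.9  -27.7   37.8  -43.1 -109.1] [0.499 0.304 0.605] (53.2, 31.8)
[[0.68, -0.713, 0.17], [0.423, 0.571, 0.704], [-0.599, -0.407, 0.69]]
clock: 16.93
tool_pos: [0.5674, 0.0192, 0.4996]
orientation: [19.9, 37.1, 31.1]
force: [0.0, -0.0, 0.5]
opening: 0.0004
16.93 [  6.7 -17.2 -12.3 -26.5 -47.8 -76.1] [0.567 0.019 0.5  ] (52.9, 31.1)
[[0.683, -0.31, 0.662], [0.412, 0.911, 0.002], [-0.603, 0.271, 0.75]]
(0.43, 0.01, 0.38) 7 [  8. -31. -33. -28. -41. -74.] (52.9, 31.1)
(0.43, 0.05, 0.3) 10 [  35.  -36.  -58.    8.  -16. -120.] (51.9, 32.0)
(0.39, 0.2, 0.11) 16 [ 12.  -7. -48. -89. -19.  -9.] (51.1, 35.9)
(0.477, 0.284, 0.067) 11 [   5.   13.  -44. -118.  -27.   28.] (51.1, 35.9)
(0.475, 0.221, 0.09) 6 [  4.   6. -41. -99. -24.   7.] (51.1, 35.9)
```

```bash
cat > entry.py <<'E'
from cur import *
import srch
from srch import clear,G
def lineC(x,pt,sz):
    mn=[99]*3;k=0
    while k<60:
        p,Rm=fk(x,P,S4); d=np.array(pt)-p; n=np.linalg.norm(d)
        if n<.001: break
        x=step(x,Rm.as_matrix().T@d*1000*min(1,sz/n),0,.55);k+=1
        p,Rm=fk(x,P,S4); mn=np.minimum(mn,clear(p,Rm.as_matrix(),0,150))
    return x,k,np.round(mn,1)
def paths(x0,W_):
    x=x0;s=""
    for pt,sz in W_:
        x,k,c=lineC(x,pt,sz); s+=f" {pt} k{k} {np.round(x[:6]).astype(int).tolist()} {sh(x)} clr{c.tolist()}\n"
    print(s)
if __name__=="__main__":
    E=((.477,.284,.067),.012)
    for a in ([((.42,0,.38),.03),((.39,.19,.11),.02)],[((.44,0,.33),.03),((.38,.19,.12),.02)],[((.40,.05,.35),.03),((.36,.18,.14),.02)],[((.40,.0,.40),.03),((.34,.12,.25),.02),((.36,.18,.14),.02)]): paths(q,a+[E])
E
python3 entry.py
```

```text
16.93 [  6.7 -17.2 -12.3 -26.5 -47.8 -76.1] [0.567 0.019 0.5  ] (52.9, 31.1)
[[0.683, -0.31, 0.662], [0.412, 0.911, 0.002], [-0.603, 0.271, 0.75]]
 (0.42, 0, 0.38) k7 [2, -31, -31, -33, -46, -66] (52.9, 31.1) clr[99.0, 99.0, 99.0]
 (0.39, 0.19, 0.11) k23 [15, -8, -47, -84, -16, -17] (50.2, 36.0) clr[66.8, 99.0, -3.7]
 (0.477, 0.284, 0.067) k12 [7, 12, -43, -116, -24, 23] (50.2, 36.0) clr[3.3, 13.0, 43.3]

 (0.44, 0, 0.33) k8 [-4, -25, -32, -42, -43, -54] (52.9, 31.1) clr[99.0, 99.0, 77.1]
 (0.38, 0.19, 0.12) k22 [29, -11, -49, -76, -5, -34] (51.0, 34.8) clr[73.7, 99.0, -4.2]
 (0.477, 0.284, 0.067) k13 [6, 13, -44, -119, -26, 27] (50.5, 34.8) clr[4.5, 13.4, 51.2]

 (0.4, 0.05, 0.35) k13 [44, -46, -58, 21, -29, -137] (51.7, 31.7) clr[99.0, 99.0, 99.0]
 (0.36, 0.18, 0.14) k22 [27, -17, -50, -65, -13, -44] (51.6, 42.5) clr[89.5, 99.0, 14.2]
 (0.477, 0.284, 0.067) k15 [7, 13, -40, -106, -28, 15] (51.3, 42.5) clr[1.0, 3.8, 39.1]

 (0.4, 0.0, 0.4) k7 [6, -35, -32, -28, -46, -74] (52.9, 31.1) clr[99.0, 99.0, 99.0]
 (0.34, 0.12, 0.25) k27 [53, -43, -58, 3, -31, -129] (43.3, 51.1) clr[99.0, 99.0, 74.4]
 (0.36, 0.18, 0.14) k7 [41, -17, -53, -35, -14, -84] (43.4, 53.3) clr[92.9, 99.0, 33.0]
 (0.477, 0.284, 0.067) k15 [25, 10, -33, -70, -20, -37] (43.2, 53.2) clr[-17.5, -6.6, 19.7]
```

```bash
cat > culp.py <<'E'
from entry import *
def culprit(x,pts):
    for pt,sz in pts:
        k=0
        while k<60:
            p,Rm=fk(x,P,S4); d=np.array(pt)-p; n=np.linalg.norm(d)
            if n<.001: break
            x=step(x,Rm.as_matrix().T@d*1000*min(1,sz/n),0,.55);k+=1
            p,Rm=fk(x,P,S4); M=Rm.as_matrix()
            L=(srch.S-p)@M*1000
            for nm,lo,hi in (("f",[-66,-21,-9.5],[0,21,9.5]),("b",[-190,-97,-39],[-66,97,39]),("w",[-430,-50,-50],[-190,50,50])):
                dd=np.linalg.norm(np.maximum(np.maximum(np.array(lo)-L,L-np.array(hi)),0),axis=1); i=dd.argmin()
                if dd[i]<10: print(nm,np.round(p,3),round(dd[i]),np.round(srch.S[i],3),np.round(L[i]))
if __name__=="__main__":
    culprit(q,[((.42,0,.38),.03),((.39,.19,.11),.02)])
E
python3 culp.py
sed 's/    E=.*/    E=((.477,.284,.067),.012)/; s/for a in .*: paths/for a in ([((.42,0,.38),.03),((.38,.14,.2),.02),((.37,.22,.13),.02)],[((.42,.03,.40),.03),((.38,.24,.14),.02)],[((.44,0,.36),.03),((.39,.14,.21),.02),((.39,.23,.12),.015)]): paths/' entry.py > entry2.py; python3 entry2.py
```

```text
16.93 [  6.7 -17.2 -12.3 -26.5 -47.8 -76.1] [0.567 0.019 0.5  ] (52.9, 31.1)
[[0.683, -0.31, 0.662], [0.412, 0.911, 0.002], [-0.603, 0.271, 0.75]]
b [0.419 0.072 0.199] 5 [ 0.441 -0.044  0.241] [-64. -98.  44.]
b [0.417 0.085 0.185] 4 [ 0.399 -0.032  0.185] [-63. -99. -14.]
b [0.414 0.099 0.172] 0 [ 0.404 -0.016  0.185] [-66. -95.   1.]
b [0.411 0.114 0.159] 0 [ 0.411 -0.001  0.182] [-66. -95.  15.]
b [0.407 0.129 0.148] 0 [0.42  0.014 0.185] [-68. -95.  35.]
b [0.402 0.146 0.137] 7 [0.421 0.024 0.172] [ -66. -104.   36.]
16.93 [  6.7 -17.2 -12.3 -26.5 -47.8 -76.1] [0.567 0.019 0.5  ] (52.9, 31.1)
[[0.683, -0.31, 0.662], [0.412, 0.911, 0.002], [-0.603, 0.271, 0.75]]
 (0.42, 0, 0.38) k7 [2, -31, -31, -33, -46, -66] (52.9, 31.1) clr[99.0, 99.0, 99.0]
 (0.38, 0.14, 0.2) k26 [26, -24, -48, -44, -22, -66] (51.1, 45.3) clr[98.4, 99.0, 16.2]
 (0.37, 0.22, 0.13) k6 [20, -10, -47, -76, -20, -29] (51.3, 45.6) clr[76.3, 99.0, 31.7]
 (0.477, 0.284, 0.067) k12 [7, 13, -39, -102, -29, 9] (51.3, 45.6) clr[-0.5, 1.2, 32.0]

 (0.42, 0.03, 0.4) k7 [32, -41, -44, 1, -33, -112] (52.6, 31.0) clr[99.0, 99.0, 99.0]
 (0.38, 0.24, 0.14) k26 [37, -11, -47, -65, -7, -49] (51.3, 45.3) clr[46.9, 97.7, 14.6]
 (0.477, 0.284, 0.067) k12 [9, 13, -38, -100, -28, 7] (50.6, 45.2) clr[-1.7, 0.2, 33.2]

 (0.44, 0, 0.36) k7 [-1, -27, -31, -37, -44, -60] (52.9, 31.1) clr[99.0, 99.0, 99.0]
 (0.39, 0.14, 0.21) k25 [28, -24, -48, -40, -21, -71] (50.9, 45.3) clr[96.4, 99.0, 16.1]
 (0.39, 0.23, 0.12) k9 [16, -5, -45, -81, -23, -20] (51.0, 45.4) clr[58.2, 89.6, 27.1]
 (0.477, 0.284, 0.067) k10 [8, 13, -38, -101, -29, 7] (51.0, 45.4) clr[-0.8, 1.1, 32.4]
```

```bash
cat > rows.py <<'E'
from cur import *
import json,sys
# args: list of [x,y,z,nrows,twist_per_row]
x=q;Rm=fk(x,P,S4)[1];p=fk(x,P,S4)[0]; rows=[]
for X,Y,Z,n,tw in json.loads(sys.argv[1]):
    # sim-driven: aim each row at remaining distance
    for i in range(n):
        pc,Rm=fk(x,P,S4); l=np.round(Rm.as_matrix().T@(np.array([X,Y,Z])-pc)/(n-i)*1000).astype(int).tolist(); rows.append((l,tw)); x=step(x,l,tw,.55)
    print("at",np.round(x),np.round(fk(x,P,S4)[0],3),sh(x))
for i in range(0,len(rows),10): print(" ".join(f"{l}{'t' if t else ''}" for l,t in rows[i:i+10]))
E
python3 rows.py '[[0.42,-0.03,0.38,7,-0.112],[0.40,0.10,0.19,18,0],[0.385,0.18,0.12,7,0]]'
```

```text
16.93 [  6.7 -17.2 -12.3 -26.5 -47.8 -76.1] [0.567 0.019 0.5  ] (52.9, 31.1)
[[0.683, -0.31, 0.662], [0.412, 0.911, 0.002], [-0.603, 0.271, 0.75]]
at [-14. -26. -26. -43. -56.  -7.] [ 0.423 -0.029  0.382] (52.8, 31.1)
at [ 18. -21. -49. -43. -19. -17.] [0.409 0.072 0.188] (50.1, 34.3)
at [ 20. -11. -48. -78. -12.  17.] [0.385 0.18  0.12 ] (50.9, 35.3)
[-7, -4, -27]t [-7, -2, -27]t [-7, 2, -27]t [-7, 4, -27]t [-7, 8, -26]t [-7, 10, -25]t [-7, 14, -25]t [9, 9, -4] [9, 9, -4] [8, 9, -4]
[9, 9, -4] [8, 9, -3] [9, 9, -4] [8, 9, -3] [9, 9, -3] [10, 10, -2] [11, 11, -1] [11, 12, -1] [11, 13, -1] [12, 14, 0]
[12, 16, 0] [12, 17, 1] [15, 23, 5] [20, 31, 10] [27, 47, 21] [11, 15, 2] [10, 15, 2] [10, 16, 2] [10, 16, 3] [10, 16, 3]
[10, 16, 4] [9, 17, 3]
```

```bash
python3 -m pendant '[{"claw":0,"linear":[-7,-4,-27],"twist":-0.112},{"claw":0,"linear":[-7,-2,-27],"twist":-0.112},{"claw":0,"linear":[-7,2,-27],"twist":-0.112},{"claw":0,"linear":[-7,4,-27],"twist":-0.112},{"claw":0,"linear":[-7,8,-26],"twist":-0.112},{"claw":0,"linear":[-7,10,-25],"twist":-0.112},{"claw":0,"linear":[-7,14,-25],"twist":-0.112},{"claw":0,"linear":[9,9,-4],"twist":0},{"claw":0,"linear":[9,9,-4],"twist":0},{"claw":0,"linear":[9,9,-4],"twist":0}]'
python3 rows.py '[[0.40,0.10,0.19,14,0],[0.385,0.18,0.12,7,0]]'
python3 rows.py '[[0.395,0.10,0.19,16,0],[0.385,0.18,0.12,7,0]]' | tail -5
```

```text
clock: 17.77
tool_pos: [0.4191, -0.0025, 0.3499]
orientation: [-23.9, 37.1, 31.4]
force: [0.4, -0.1, 0.1]
opening: 0.0008
17.77 [ -4.2 -27.9 -31.6 -39.7 -46.7 -13. ] [ 0.419 -0.002  0.35 ] (52.9, 31.4)
[[0.681, -0.685, 0.259], [0.416, 0.653, 0.633], [-0.603, -0.323, 0.729]]
at [ 18. -22. -49. -42. -19. -18.] [0.41  0.068 0.19 ] (50.0, 34.2)
at [ 20. -11. -48. -77. -12.  17.] [0.385 0.178 0.12 ] (50.8, 35.3)
[9, 9, -4] [9, 9, -4] [9, 9, -4] [9, 10, -4] [10, 10, -3] [11, 11, -2] [12, 13, -1] [12, 13, -1] [12, 14, -1] [13, 16, -1]
[13, 18, 0] [16, 23, 4] [21, 32, 9] [29, 49, 20] [11, 16, 2] [11, 16, 2] [11, 16, 3] [10, 16, 3] [10, 17, 3] [10, 17, 4]
[10, 16, 4]
at [ 17. -21. -48. -50. -19. -10.] [0.403 0.089 0.181] (51.4, 35.0)
at [ 13. -10. -48. -83. -18.  28.] [0.385 0.18  0.12 ] (51.7, 35.4)
[8, 8, -4] [8, 8, -4] [8, 9, -4] [8, 8, -4] [8, 9, -3] [8, 9, -3] [9, 10, -2] [9, 11, -2] [10, 12, -2] [10, 12, -1]
[10, 13, -1] [10, 14, 0] [12, 18, 2] [15, 22, 5] [17, 28, 9] [15, 36, 18] [10, 13, 1] [9, 13, 1] [9, 13, 2] [9, 13, 2]
[9, 13, 2] [10, 12, 1] [9, 13, 2]
```

```bash
python3 -m pendant '[{"claw":0,"linear":[8,8,-4],"twist":0},{"claw":0,"linear":[8,8,-4],"twist":0},{"claw":0,"linear":[8,8,-4],"twist":0},{"claw":0,"linear":[8,8,-4],"twist":0},{"claw":0,"linear":[8,9,-3],"twist":0},{"claw":0,"linear":[8,9,-3],"twist":0},{"claw":0,"linear":[9,10,-2],"twist":0},{"claw":0,"linear":[9,11,-2],"twist":0},{"claw":0,"linear":[10,12,-2],"twist":0},{"claw":0,"linear":[10,12,-1],"twist":0}]'
python3 rows.py '[[0.395,0.10,0.19,8,0],[0.385,0.18,0.12,7,0]]'
```

```text
clock: 18.6
tool_pos: [0.4132, 0.0606, 0.2415]
orientation: [-22.7, 36.3, 33.7]
force: [1.4, 0.1, -0.9]
opening: 0.0004
18.6 [ 14.4 -26.5 -45.8 -40.9 -24.  -17.3] [0.413 0.061 0.241] (53.7, 33.7)
[[0.67, -0.703, 0.241], [0.447, 0.64, 0.624], [-0.593, -0.31, 0.743]]
at [ 14. -22. -48. -56. -20.  -1.] [0.396 0.099 0.19 ] (54.2, 34.6)
at [ -1.  -8. -50. -92. -28.  47.] [0.385 0.18  0.12 ] (54.2, 34.6)
[5, 7, -2] [4, 7, -2] [4, 7, -2] [4, 7, -2] [5, 7, -2] [4, 8, -1] [4, 8, -1] [4, 8, 0] [10, 11, -1] [10, 12, -1]
[10, 11, -1] [10, 12, 0] [10, 11, -1] [10, 12, 0] [11, 11, -1]
```

```bash
for a in '[[0.40,0.17,0.11,8,0],[0.415,0.25,0.09,7,0.112],[0.477,0.287,0.067,8,0]]' '[[0.41,0.16,0.10,8,0],[0.415,0.25,0.09,7,0.112],[0.477,0.287,0.067,8,0]]' '[[0.38,0.16,0.12,8,0],[0.40,0.24,0.09,7,0.112],[0.477,0.287,0.067,8,0]]' '[[0.40,0.16,0.10,8,0.0],[0.39,0.23,0.09,7,0.112],[0.477,0.287,0.067,8,0]]'; do echo; python3 rows.py "$a" | tail -n +3; done
```

```text
at [ 33. -12. -50. -68.  -0.   1.] [0.396 0.171 0.123] (51.2, 33.1)
at [  18.   -0.  -45. -101.  -11.    3.] [0.412 0.248 0.09 ] (48.4, 33.0)
at [  11.   11.  -42. -117.  -19.   25.] [0.477 0.287 0.067] (48.4, 33.0)
[8, 6, -2] [8, 6, -1] [8, 6, -2] [8, 5, -2] [9, 5, -3] [10, 5, -4] [13, 5, -5] [19, 5, -11] [10, 7, 5]t [10, 7, 3]t
[10, 7, 2]t [11, 8, 1]t [12, 7, -1]t [13, 7, -3]t [22, 11, 7]t [9, 1, 4] [9, 1, 4] [9, 1, 4] [9, 1, 4] [9, 1, 4]
[9, 1, 4] [9, 1, 4] [9, 0, 5]

at [ 32. -10. -50. -66.  -0.  -1.] [0.405 0.163 0.117] (50.0, 32.4)
at [ 25.  -2. -45. -93.  -5.  -9.] [0.404 0.24  0.088] (47.4, 32.4)
at [  14.   10.  -40. -113.  -14.   18.] [0.477 0.287 0.067] (47.4, 32.4)
[9, 4, -3] [9, 4, -3] [9, 5, -3] [10, 4, -4] [11, 4, -4] [13, 4, -6] [16, 4, -9] [24, 3, -16] [9, 8, 6]t [9, 9, 5]t
[9, 9, 3]t [9, 9, 2]t [10, 9, 0]t [11, 9, -2]t [14, 8, -5]t [10, 2, 5] [10, 2, 5] [10, 2, 5] [10, 2, 5] [10, 2, 5]
[9, 1, 6] [10, 2, 5] [9, 1, 6]

at [ 34. -15. -53. -67.  -0.  -1.] [0.377 0.16  0.128] (52.6, 33.8)
at [ 26.  -5. -47. -90.  -6. -12.] [0.38  0.228 0.091] (47.8, 33.8)
at [  13.   10.  -40. -112.  -16.   20.] [0.477 0.287 0.067] (47.8, 33.8)
[5, 6, -2] [5, 6, -2] [5, 6, -2] [5, 6, -2] [5, 6, -2] [6, 6, -3] [7, 7, -4] [11, 6, -8] [11, 7, 4]t [11, 7, 3]t
[12, 7, 2]t [12, 7, 0]t [14, 7, -2]t [16, 6, -5]t [22, 3, -10]t [13, 2, 7] [12, 2, 7] [13, 2, 7] [12, 1, 7] [13, 2, 7]
[12, 1, 7] [13, 2, 8] [12, 1, 7]

at [ 33. -11. -51. -67.  -0.   0.] [0.395 0.163 0.117] (50.4, 32.6)
at [ 24.  -5. -48. -91.  -6. -11.] [0.379 0.221 0.087] (47.5, 32.7)
at [  13.   10.  -40. -114.  -15.   20.] [0.477 0.287 0.067] (47.5, 32.7)
[8, 5, -3] [8, 5, -3] [8, 5, -3] [9, 5, -4] [10, 5, -5] [11, 5, -6] [15, 5, -9] [23, 4, -16] [6, 8, 3]t [6, 8, 2]t
[7, 8, 1]t [7, 8, 0]t [8, 8, -2]t [9, 8, -4]t [12, 6, -7]t [13, 3, 8] [13, 3, 7] [12, 3, 8] [13, 3, 7] [12, 3, 8]
[13, 3, 7] [12, 2, 8] [13, 3, 7]
```

```bash
cat > t.py <<'E'
from cur import *
M=fk(q,P,S4)[1].as_matrix()
for pt in ((.393,.121,.169),(.39,.15,.145),(.385,.18,.12),(.40,.22,.10),(.42,.25,.09)):
    print(pt,[np.round(z).astype(int).tolist() for z in ik(np.array(pt),M,30)])
for d in itertools.product((-.03,0,.03),(-.03,0,.03),(-.04,0)):
    x,k=line(q,fk(q,P,S4)[0]+np.array(d),.01); x2,k2=line(x,(.40,.22,.10),.012); print(d,k,np.round(x[[0,3,4]]),sh(x),"->",k2,np.round(x2[[0,3,4]]),sh(x2))
E
python3 t.py
```

```text
19.43 [ 21.  -20.3 -50.1 -58.8 -12.7  -1.8] [0.393 0.121 0.169] (54.2, 34.4)
[[0.669, -0.705, 0.233], [0.458, 0.639, 0.618], [-0.585, -0.306, 0.751]]
(0.393, 0.121, 0.169) [[13, -19, -48, -65, -19, 9], [21, -20, -50, -59, -13, -1]]
(0.39, 0.15, 0.145) [[6, -14, -48, -79, -23, 27]]
(0.385, 0.18, 0.12) [[0, -8, -50, -92, -27, 47]]
(0.4, 0.22, 0.1) [[-4, 1, -52, -107, -31, 66]]
(0.42, 0.25, 0.09) [[-3, 7, -52, -117, -34, 78]]
(-0.03, -0.03, -0.04) 12 [ 31. -52.  -2.] (52.5, 32.6) -> 17 [ 32. -83.  -0.] (48.8, 31.8)
(-0.03, -0.03, 0) 5 [ 19. -54. -16.] (54.2, 34.4) -> 21 [ 33. -80.  -0.] (48.6, 33.0)
(-0.03, 0, -0.04) 11 [ 34. -58.  -0.] (53.2, 34.0) -> 16 [ 33. -81.  -0.] (48.7, 32.8)
(-0.03, 0, 0) 7 [ 12. -65. -21.] (55.3, 35.4) -> 11 [  -7. -108.  -35.] (55.3, 35.4)
(-0.03, 0.03, -0.04) 10 [ 34. -66.  -0.] (53.6, 34.2) -> 14 [ 33. -80.  -0.] (48.7, 33.0)
(-0.03, 0.03, 0) 10 [ 16. -70. -18.] (56.7, 36.3) -> 9 [ -10. -108.  -39.] (56.4, 36.4)
(0, -0.03, -0.04) 15 [ 32. -47.  -0.] (50.5, 31.8) -> 15 [ 31. -84.  -0.] (48.8, 31.4)
(0, -0.03, 0) 3 [ 31. -41.  -4.] (54.2, 34.4) -> 20 [ 33. -
[... 168 characters left out ...]
.] (48.7, 33.0)
(0, 0.03, -0.04) 12 [ 33. -62.  -0.] (51.9, 33.3) -> 12 [ 32. -81.  -0.] (48.7, 32.5)
(0, 0.03, 0) 7 [ 20. -67. -13.] (55.3, 35.3) -> 9 [  -6. -107.  -34.] (55.0, 35.3)
(0.03, -0.03, -0.04) 17 [ 30. -46.  -0.] (49.0, 30.1) -> 13 [ 30. -87.  -0.] (48.9, 30.2)
(0.03, -0.03, 0) 10 [ 33. -36.  -0.] (52.9, 33.2) -> 19 [ 32. -82.  -0.] (48.7, 32.1)
(0.03, 0, -0.04) 14 [ 31. -53.  -0.] (49.9, 31.4) -> 12 [ 31. -85.  -0.] (48.8, 31.2)
(0.03, 0, 0) 4 [ 34. -44.  -0.] (54.1, 34.3) -> 18 [ 33. -81.  -0.] (48.7, 32.7)
(0.03, 0.03, -0.04) 13 [ 32. -59.  -0.] (50.7, 32.3) -> 11 [ 32. -83.  -0.] (48.8, 31.9)
(0.03, 0.03, 0) 5 [ 27. -59.  -7.] (54.2, 34.4) -> 16 [ 33. -80.  -0.] (48.7, 32.9)
```

```bash
python3 -m pendant '[{"claw":0,"linear":[-3,3,-1],"twist":0},{"claw":0,"linear":[-3,3,-1],"twist":0},{"claw":0,"linear":[-3,3,-1],"twist":0},{"claw":0,"linear":[-3,4,-1],"twist":0},{"claw":0,"linear":[-3,4,-1],"twist":0},{"claw":0,"linear":[-3,4,-1],"twist":0},{"claw":0,"linear":[-3,4,0],"twist":0},{"claw":0,"linear":[0,5,3],"twist":0},{"claw":0,"linear":[0,5,3],"twist":0},{"claw":0,"linear":[0,0,0],"twist":0}]'
python3 rows.py '[[0.395,0.20,0.11,10,0],[0.43,0.262,0.088,7,0.112],[0.477,0.285,0.067,6,0]]'
```

```text
clock: 20.27
tool_pos: [0.3597, 0.1271, 0.1583]
orientation: [-21.6, 35.1, 35.2]
force: [-0.3, 0.3, 0.1]
opening: 0.0004
20.27 [ 13.1 -22.  -51.3 -67.2 -19.5  10.7] [0.36  0.127 0.158] (54.9, 35.2)
[[0.668, -0.709, 0.224], [0.472, 0.637, 0.609], [-0.575, -0.302, 0.761]]
at [  -5.   -2.  -51. -100.  -32.   59.] [0.395 0.199 0.11 ] (54.9, 35.2)
at [  -3.    9.  -52. -119.  -36.   36.] [0.43  0.261 0.088] (54.9, 35.2)
at [  -2.   18.  -50. -128.  -39.   45.] [0.477 0.285 0.067] (54.9, 35.2)
[9, 4, 2] [9, 4, 1] [8, 4, 2] [9, 3, 1] [8, 4, 2] [9, 3, 1] [8, 4, 2] [9, 3, 1] [8, 4, 2] [9, 3, 1]
[9, 3, 4]t [9, 4, 4]t [9, 4, 3]t [10, 4, 3]t [9, 5, 3]t [10, 5, 2]t [9, 4, 1]t [9, 0, 2] [9, 0, 3] [9, -1, 2]
[9, 0, 3] [9, -1, 2] [10, 0, 3]
```

```bash
python3 -m pendant '[{"claw":0,"linear":[5,5,0],"twist":0},{"claw":0,"linear":[5,5,0],"twist":0},{"claw":0,"linear":[5,5,0],"twist":0},{"claw":0,"linear":[5,5,0],"twist":0},{"claw":0,"linear":[5,5,0],"twist":0},{"claw":0,"linear":[5,5,0],"twist":0},{"claw":0,"linear":[5,5,0],"twist":0},{"claw":0,"linear":[5,5,0],"twist":0},{"claw":0,"linear":[5,5,0],"twist":0},{"claw":0,"linear":[5,5,0],"twist":0}]'
python3 rowsc.py '[[0.42,0.262,0.088,7,0.112,150],[0.477,0.285,0.067,6,0,150]]'
```

```text
clock: 21.93
tool_pos: [0.3747, 0.2516, 0.1179]
orientation: [-22.1, 38.8, 34.5]
force: [-0.3, -0.5, -1.0]
opening: 0.0005
21.93 [ 34.3  -8.1 -46.9 -88.8  -0.1  21. ] [0.375 0.252 0.118] (51.2, 34.5)
[[0.643, -0.719, 0.265], [0.441, 0.63, 0.639], [-0.626, -0.294, 0.722]]
at [   8.    4.  -47. -112.  -22.   20.] [0.42  0.263 0.088] (50.8, 34.6) clr [39.5 62.  73.1] pin@x-8 (tool) [ -8.  -11.9  94.9] z 159
at [   5.   13.  -44. -121.  -26.   32.] [0.477 0.285 0.068] (50.8, 34.6) clr [ 3.  13.5 49.1] pin@x-8 (tool) [ -8.  -32.4   2.4] z 65
[8, -2, 0]t [8, -3, 0]t [8, -3, 1]t [8, -3, 1]t [8, -3, 1]t [8, -2, 2]t [8, -2, 2]t [10, -1, 4] [10, -1, 4] [10, -1, 4]
[10, -1, 4] [10, -1, 4] [9, 0, 5]
```

```bash
python3 -m pendant '[{"claw":0,"linear":[8,-2,0],"twist":0.112},{"claw":0,"linear":[8,-3,0],"twist":0.112},{"claw":0,"linear":[8,-3,1],"twist":0.112},{"claw":0,"linear":[8,-3,1],"twist":0.112},{"claw":0,"linear":[8,-3,1],"twist":0.112},{"claw":0,"linear":[8,-2,2],"twist":0.112},{"claw":0,"linear":[8,-2,2],"twist":0.112},{"claw":0,"linear":[0,0,0],"twist":0},{"claw":0,"linear":[0,0,0],"twist":0},{"claw":0,"linear":[0,0,0],"twist":0}]'
python3 rowsc.py '[[0.477,0.288,0.067,8,0,150],[0.470,0.256,0.075,4,0,162],[0.470,0.235,0.08,3,0,172],[0.474,0.222,0.08,3,0,180]]'
python3 - <<'E'
from h import *
im,d=snapshot("scene"); im2,d2=snapshot("side")
cv2.imwrite("pics/e2.png",np.hstack([cv2.resize(im[110:290,220:400],(396,396),interpolation=2),cv2.resize(im2[150:330,225:405],(396,396),interpolation=2)])[:,:,::-1])
E
```

```text
clock: 22.77
tool_pos: [0.4194, 0.2621, 0.0877]
orientation: [20.5, 39.3, 34.6]
force: [-0.3, 0.6, -0.8]
opening: 0.0007
22.77 [   7.8    3.5  -47.5 -111.7  -22.    20.4] [0.419 0.262 0.088] (50.7, 34.6)
[[0.638, -0.349, 0.687], [0.439, 0.897, 0.048], [-0.633, 0.271, 0.725]]
at [   5.   13.  -45. -121.  -26.   33.] [0.477 0.288 0.067] (50.7, 34.6) clr [ 3.2 14.2 48.1] pin@x-8 (tool) [ -8.  -35.3   1.1] z 63
at [   4.   10.  -44. -112.  -25.   24.] [0.47  0.256 0.075] (50.7, 34.6) clr [ 3.2 12.4 37.8] pin@x-8 (tool) [ -8.  -25.8   9.6] z 80
at [   4.    8.  -43. -106.  -24.   18.] [0.47  0.234 0.08 ] (50.7, 34.6) clr [ 1.8 10.2 21.1] pin@x-8 (tool) [ -8.  -23.1  12.6] z 88
at [   2.    8.  -43. -104.  -25.   17.] [0.474 0.221 0.08 ] (50.7, 34.6) clr [ 3. 10. 11.] pin@x-8 (tool) [ -8.  -25.4   9.6] z 85
[8, 0, 3] [8, 0, 3] [8, 0, 3] [7, 0, 3] [8, 0, 3] [7, -1, 3] [8, 0, 4] [7, -1, 3] [-6, -6, 0] [-6, -6, 0]
[-6, -6, 0] [-5, -6, 0] [-4, -6, 1] [-4, -6, 1] [-5, -6, 0] [-1, -4, 1] [-1, -4, 1] [-1, -5, 0]
```

View pics/e2.png

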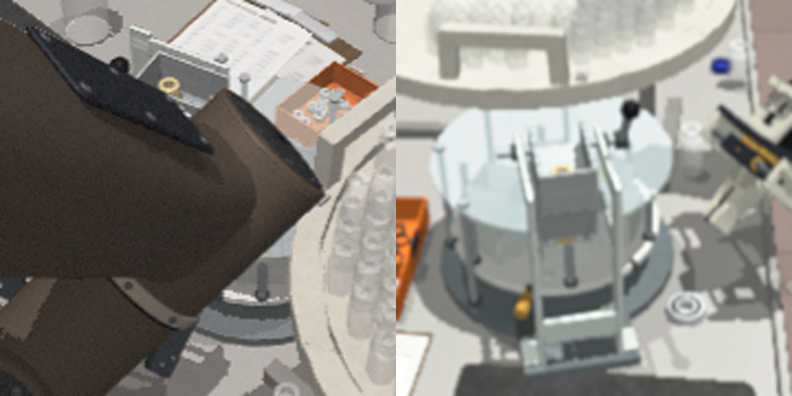

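```bash
cat > opt2.py <<'E'
from cur import *
import srch
from srch import *
M=fk(q,P,S4)[1].as_matrix(); rng=np.random.default_rng(1)
for pa,gap in ((150,5),(156,0),(163,0),(170,0),(177,0),(183,0)):
    CU[pa]=cups(pa); b=(-9,)
    for _ in range(700):
        uu,w,zc=rng.uniform(3,25),rng.uniform(-8,8),rng.uniform(68,106)
        t=tcp_for((0,-1,21.2,0),M,pa,uu,w,zc,gap)
        if t is None: print("none");break
        c=clear(t,M,0,pa)
        if min(c)>b[0]: b=(min(c),np.round(t,3).tolist(),np.round(c,1).tolist(),round(uu),round(w),round(zc))
    print(pa,b)
E
python3 opt2.py
```

```text
22.87 [   7.8    3.4  -47.5 -111.7  -22.    20.3] [0.419 0.262 0.088] (50.8, 34.6)
[[0.638, -0.349, 0.686], [0.44, 0.897, 0.047], [-0.632, 0.272, 0.726]]
150 (np.float64(8.517928211454063), [0.472, 0.283, 0.064], [8.5, 17.3, 59.0], 6, 8, 68)
156 (np.float64(8.667975054920113), [0.48, 0.273, 0.057], [8.7, 8.7, 46.2], 19, 7, 68)
163 (np.float64(10.349466201626633), [0.471, 0.255, 0.065], [10.3, 11.1, 37.4], 8, 8, 69)
170 (np.float64(11.572081731682289), [0.468, 0.239, 0.067], [11.6, 13.4, 29.2], 3, 8, 68)
177 (np.float64(10.580342890908117), [0.471, 0.226, 0.067], [10.6, 12.2, 19.5], 4, 8, 69)
183 (np.float64(8.963733546757304), [0.476, 0.217, 0.065], [9.0, 9.0, 11.2], 7, 8, 70)
```

```bash
python3 rowsc.py '[[0.462,0.292,0.077,6,0,150],[0.476,0.287,0.069,4,0,150],[0.474,0.256,0.069,4,0,163],[0.472,0.240,0.070,2,0,170],[0.475,0.226,0.070,2,0,177],[0.479,0.215,0.070,2,0,183]]'
```

```text
22.87 [   7.8    3.4  -47.5 -111.7  -22.    20.3] [0.419 0.262 0.088] (50.8, 34.6)
[[0.638, -0.349, 0.686], [0.44, 0.897, 0.047], [-0.632, 0.272, 0.726]]
at [   7.   10.  -45. -120.  -24.   30.] [0.462 0.292 0.077] (50.8, 34.6) clr [ 5.9 28.7 54. ] pin@x-8 (tool) [ -8.  -41.1  18.9] z 84
at [   6.   12.  -44. -121.  -26.   32.] [0.476 0.287 0.07 ] (50.8, 34.6) clr [ 1.9 15.4 50.5] pin@x-8 (tool) [ -8.  -34.9   2.3] z 67
at [   3.   11.  -44. -114.  -27.   27.] [0.474 0.255 0.069] (50.8, 34.6) clr [ 2.9  9.6 35.3] pin@x-8 (tool) [ -8.  -26.8   3.3] z 69
at [   1.   10.  -44. -111.  -27.   25.] [0.471 0.24  0.07 ] (50.8, 34.6) clr [ 5.9  9.9 25.9] pin@x-8 (tool) [ -8.  -24.6   8.5] z 75
at [   0.   10.  -44. -108.  -27.   23.] [0.475 0.225 0.07 ] (50.8, 34.6) clr [ 5.4 10.6 14.8] pin@x-8 (tool) [ -8.  -23.4   6.4] z 74
at [  -1.   10.  -43. -106.  -28.   22.] [0.479 0.215 0.07 ] (50.8, 34.6) clr [3.7 8.  6.3] pin@x-8 (tool) [ -8.  -23.9   4.6] z 72
[8, 2, 4] [8, 1, 4] [8, 2, 3] [8, 1, 4] [8, 2, 3] [8, 1, 4] [3, -3, 1] [3, -3, 1] [3, -3, 1] [2, -2, 1]
[-4, -7, -1] [-4, -7, -1] [-3, -7, -1] [-4, -7, 0] [-4, -6, -1] [-5, -7, -1] [-2, -7, 1] [-2, -7, 1] [-1, -5, 1] [-1, -6, 1]
```

```bash
python3 rowsc.py '[[0.445,0.283,0.072,6,0,150],[0.473,0.285,0.066,4,0,150],[0.472,0.256,0.067,4,0,163],[0.470,0.240,0.069,2,0,170],[0.473,0.226,0.071,2,0,177],[0.478,0.215,0.071,2,0,183]]' | tail -n +3
```

```text
at [   5.   10.  -48. -122.  -27.   34.] [0.445 0.283 0.072] (50.8, 34.6) clr [21.9 43.9 50.5] pin@x-8 (tool) [ -8.  -33.   48.7] z 103
at [   5.   13.  -45. -122.  -27.   34.] [0.473 0.285 0.066] (50.8, 34.6) clr [ 6.9 17.2 46.9] pin@x-8 (tool) [ -8.  -32.4   8.4] z 68
at [   2.   12.  -45. -115.  -27.   29.] [0.472 0.256 0.067] (50.8, 34.6) clr [ 6.9 10.7 37.6] pin@x-8 (tool) [ -8.  -27.8   6.3] z 69
at [   1.   11.  -45. -112.  -27.   26.] [0.47  0.241 0.069] (50.8, 34.6) clr [ 7.9 11.3 28. ] pin@x-8 (tool) [ -8.  -25.6  10.5] z 75
at [   0.   10.  -44. -108.  -27.   23.] [0.473 0.225 0.071] (50.8, 34.6) clr [ 6.6 12.2 16.2] pin@x-8 (tool) [ -8.  -23.6   9.7] z 77
at [  -1.   10.  -43. -106.  -28.   21.] [0.478 0.215 0.071] (50.8, 34.6) clr [4.1 8.5 6.7] pin@x-8 (tool) [ -8.  -24.5   5.8] z 73
[6, 1, 1] [6, 1, 1] [6, 1, 1] [6, 1, 1] [6, 1, 1] [6, 1, 1] [6, -2, 4] [5, -3, 4] [6, -2, 4] [5, -3, 3]
[-3, -6, 0] [-4, -6, 0] [-3, -7, -1] [-4, -6, 0] [-5, -7, 0] [-4, -6, -1] [-3, -7, 2] [-3, -7, 1] [-1, -6, 2] [0, -5, 1]
```

```bash
python3 -m pendant '[{"claw":0,"linear":[6,1,1],"twist":0},{"claw":0,"linear":[6,1,1],"twist":0},{"claw":0,"linear":[6,1,1],"twist":0},{"claw":0,"linear":[6,1,1],"twist":0},{"claw":0,"linear":[6,1,1],"twist":0},{"claw":0,"linear":[6,1,1],"twist":0},{"claw":0,"linear":[6,-2,4],"twist":0},{"claw":0,"linear":[5,-3,4],"twist":0},{"claw":0,"linear":[6,-2,4],"twist":0},{"claw":0,"linear":[5,-3,3],"twist":0}]'
python3 rowsc.py '[[0.472,0.256,0.067,4,0,163],[0.471,0.240,0.069,2,0,170],[0.474,0.226,0.071,2,0,177],[0.479,0.215,0.071,2,0,183]]'
```

```text
clock: 23.7
tool_pos: [0.4737, 0.2854, 0.0659]
orientation: [20.6, 39.1, 34.6]
force: [0.3, -0.4, -0.5]
opening: 0.0005
23.7 [   4.5   13.1  -45.2 -121.6  -27.1   34.1] [0.474 0.285 0.066] (50.9, 34.6)
[[0.639, -0.348, 0.687], [0.44, 0.897, 0.045], [-0.631, 0.273, 0.726]]
at [   2.   12.  -45. -115.  -28.   30.] [0.472 0.256 0.067] (50.9, 34.6) clr [ 6.9 10.2 37.3] pin@x-8 (tool) [ -8.  -27.7   5.4] z 68
at [   1.   11.  -44. -112.  -28.   26.] [0.471 0.24  0.069] (50.9, 34.6) clr [ 7.9 10.4 27.1] pin@x-8 (tool) [ -8.  -25.4   8.6] z 73
at [   0.   10.  -44. -108.  -27.   23.] [0.474 0.226 0.071] (50.9, 34.6) clr [ 5.5 11.2 16.1] pin@x-8 (tool) [ -8.  -24.4   7.8] z 75
at [  -1.   10.  -43. -106.  -28.   21.] [0.479 0.215 0.071] (50.9, 34.6) clr [3.5 7.8 5.8] pin@x-8 (tool) [ -8.  -23.9   5.1] z 74
[-4, -6, -1] [-3, -6, 0] [-4, -6, -1] [-3, -7, 0] [-5, -7, 0] [-4, -6, 0] [-3, -7, 1] [-3, -6, 2] [-1, -6, 1] [-1, -6, 2]
```

View pics/e3.png

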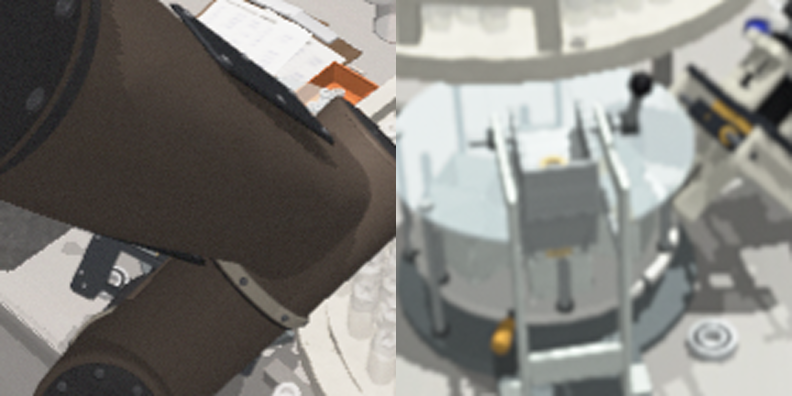

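```bash
python3 - <<'E'
from h import *
for k,a in enumerate(range(30,390,60)):
    c=W(np.r_[.07*np.cos(np.radians(a)),.07*np.sin(np.radians(a)),.09]); pn=W(np.r_[.11*np.cos(np.radians(a)),.11*np.sin(np.radians(a)),.085])
    for n in("scene","side"): print(a,n,"cup",np.round(proj(n,c)),"pin",np.round(proj(n,pn)),end=" ")
    print()
im0=cv2.imread("pics/side.png").astype(int)
im,d=snapshot("side"); cv2.imwrite("pics/side2.png",im[:,:,::-1]); im=im[:,:,::-1].astype(int)
def yel(i): m=(i[...,2]-i[...,0]>35)&(i[...,2]>90); ys,xs=np.nonzero(m[235:290,260:345]); return [(x+260,y+235,i[y+235,x+260].tolist()) for x,y in zip(xs,ys)]
for i in (im0,im): y=yel(i); print(len(y),[v[:2] for v in y][:40])
a=im0[190:300,250:350].astype(np.uint8); b=im[190:300,250:350].astype(np.uint8)
cv2.imwrite("pics/cmp.png",np.hstack([cv2.resize(z,(396,436),interpolation=2) for z in(a,b)]))
E
python3 rowsc.py '[[0.462,0.205,0.088,3,0,150],[0.40,0.19,0.125,6,0,150],[0.36,0.17,0.17,5,0,150],[0.33,0.15,0.30,6,0,150]]'
```

```text
30 scene cup [334. 178.] pin [334. 168.] 30 side cup [273. 252.] pin [259. 261.] 
90 scene cup [310. 189.] pin [296. 185.] 90 side cup [301. 258.] pin [304. 271.] 
150 scene cup [311. 211.] pin [296. 220.] 150 side cup [324. 245.] pin [340. 250.] 
210 scene cup [337. 222.] pin [338. 238.] 210 side cup [318. 228.] pin [330. 223.] 
270 scene cup [363. 210.] pin [378. 217.] 270 side cup [292. 223.] pin [290. 215.] 
330 scene cup [360. 188.] pin [373. 183.] 330 side cup [270. 234.] pin [255. 233.] 
43 [(np.int64(302), np.int64(259)), (np.int64(284), np.int64(282)), (np.int64(283), np.int64(283)), (np.int64(284), np.int64(283)), (np.int64(285), np.int64(283)), (np.int64(286), np.int64(283)), (np.int64(282), np.int64(284)), (np.int64(283), np.int64(284)), (np.int64(284), np.int64(284)), (np.int64(285), np.int64(284)), (np.int64(286), np.int64(284)), (np.int64(281), np.int64(285)), (np.int64(282), np.int64(285)), (np.int64(283), np.int64(285)), (np.int64(284), np.int64(285)), (np.int64(285), np.int64(285)), (np.int64(286), np.int64(285)), (np.int64(281), np.int64(286)), (np.int64(282), np.i
[... 2195 characters left out ...]
[ 7.5 16.9  6. ] pin@x-8 (tool) [-8.  53.4 66.8] z 156
at [ 24.  -9. -47. -77.  -8. -27.] [0.401 0.19  0.119] (50.4, 34.5) clr [32.9 39.9 10.8] pin@x-8 (tool) [ -8.   65.5 160.6] z 258
at [ 22. -19. -50. -70. -13. -33.] [0.369 0.164 0.152] (54.6, 37.1) clr [64.2 99.  35.7] pin@x-8 (tool) [ -8.   99.8 242.9] z 371
at [  7. -35. -44. -55. -40. -49.] [0.341 0.129 0.284] (60.8, 44.0) clr [95.9 99.  41.5] pin@x-8 (tool) [ -8.  165.5 365.1] z 637
[-8, 1, 0] [-9, 0, 0] [-8, 1, 0] [-12, 3, -3] [-12, 3, -3] [-11, 3, -3] [-12, 3, -3] [-11, 3, -2] [-12, 3, -3] [-13, 2, 1]
[-15, 3, 2] [-16, 4, 4] [-20, 7, 6] [-28, 16, 12] [-20, 8, 14] [-21, 10, 16] [-22, 14, 17] [-23, 18, 18] [-25, 26, 19] [-24, 44, 21]
```

View pics/cmp.png

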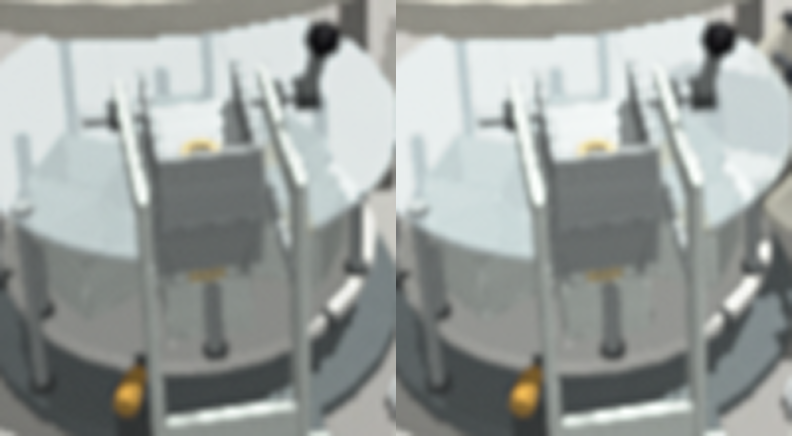

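Nothing has changed: cup 90 still holds its bush and the pins are where they were. The tip must have slid past outboard of the pin, so I'll go back and sweep about 5 mm deeper.

```bash
python3 rowsc.py '[[0.458,0.215,0.08,2,0,150],[0.45,0.285,0.072,7,0,150],[0.481,0.288,0.071,6,0,150],[0.479,0.257,0.072,4,0,163],[0.477,0.240,0.073,2,0,170],[0.479,0.227,0.073,2,0,177],[0.484,0.216,0.073,2,0,183]]'
```

```text
24.68 [  -0.5    9.9  -42.9 -105.5  -27.5   20.5] [0.479 0.215 0.071] (50.8, 34.5)
[[0.638, -0.346, 0.687], [0.439, 0.897, 0.044], [-0.632, 0.274, 0.725]]
at [   1.    7.  -44. -104.  -26.   17.] [0.458 0.215 0.08 ] (50.8, 34.5) clr [11.  19.6 11.6] pin@x-8 (tool) [-8.  42.4 66.8] z 145
at [   5.   11.  -47. -122.  -27.   34.] [0.45  0.284 0.072] (50.8, 34.5) clr [14.7 23.8 25. ] pin@x-8 (tool) [ -8.  -33.6  41.3] z 98
at [   6.   12.  -43. -120.  -25.   30.] [0.481 0.288 0.071] (50.8, 34.5) clr [-2.4 12.2 49.8] pin@x-8 (tool) [ -8.  -35.2  -4.9] z 63
at [   4.   11.  -43. -113.  -26.   25.] [0.479 0.257 0.072] (50.8, 34.5) clr [-2.4  6.8 33.5] pin@x-8 (tool) [ -8.  -28.1  -4.7] z 66
at [   2.   10.  -43. -110.  -26.   22.] [0.477 0.24  0.073] (50.8, 34.5) clr [ 0.6  7.  21.4] pin@x-8 (tool) [ -8.  -24.4   0.7] z 72
at [   1.   10.  -43. -107.  -27.   21.] [0.479 0.227 0.073] (50.8, 34.5) clr [ 0.7  6.  13.4] pin@x-8 (tool) [ -8.  -25.3   0.6] z 71
at [   0.   10.  -42. -105.  -27.   20.] [0.484 0.216 0.073] (50.8, 34.5) clr [-0.8  2.9  2.4] pin@x-8 (tool) [ -8.  -24.8  -2.2] z 70
[-9, 5, -4] [-9, 5, -4] [4, 9, -1] [4, 9, -1] [4, 9, -1] [5, 9, -1] [4, 9, -2] [5, 9, -1] [4, 9, -2] [4, -1, 4]
[4, -1, 3] [4, -1, 4] [3, -2, 3] [4, -1, 4] [3, -2, 3] [-4, -7, 0] [-4, -7, -1] [-4, -6, 0] [-3, -7, -1] [-5, -7, -1]
[-5, -7, 0] [-2, -6, 0] [-2, -6, 0] [-1, -6, 2] [-1, -6, 1]
```

```bash
python3 -m pendant '[{"claw":0,"linear":[-9,5,-4],"twist":0},{"claw":0,"linear":[-9,5,-4],"twist":0},{"claw":0,"linear":[4,9,-1],"twist":0},{"claw":0,"linear":[4,9,-1],"twist":0},{"claw":0,"linear":[4,9,-1],"twist":0},{"claw":0,"linear":[5,9,-1],"twist":0},{"claw":0,"linear":[4,9,-2],"twist":0},{"claw":0,"linear":[5,9,-1],"twist":0},{"claw":0,"linear":[4,9,-2],"twist":0},{"claw":0,"linear":[4,-1,4],"twist":0}]'
python3 -m pendant '[{"claw":0,"linear":[4,-1,3],"twist":0},{"claw":0,"linear":[4,-1,4],"twist":0},{"claw":0,"linear":[4,-2,3],"twist":0},{"claw":0,"linear":[3,-1,3],"twist":0},{"claw":0,"linear":[-4,-7,0],"twist":0},{"claw":0,"linear":[-4,-7,0],"twist":0},{"claw":0,"linear":[-4,-7,0],"twist":0},{"claw":0,"linear":[-3,-7,0],"twist":0},{"claw":0,"linear":[-4,-7,0],"twist":0},{"claw":0,"linear":[-4,-6,0],"twist":0}]'
python3 -c "
from h import *
im,d=snapshot('side'); cv2.imwrite('pics/s3.png',cv2.resize(im[190:300,270:370],(600,600),interpolation=2)[:,:,::-1])"
python3 rowsc.py '[[0.480,0.227,0.074,2,0,177],[0.485,0.215,0.074,2,0,183]]'
```

```text
clock: 25.52
tool_pos: [0.4528, 0.287, 0.0704]
orientation: [20.8, 39.3, 34.6]
force: [-1.8, -0.9, -1.5]
opening: 0.0002
clock: 26.35
tool_pos: [0.4711, 0.2419, 0.0717]
orientation: [20.9, 39.4, 34.8]
force: [-7.2, 4.2, -4.1]
opening: 0.0006
26.4 [   2.7    9.8  -43.5 -109.4  -25.8   22.2] [0.472 0.241 0.072] (50.6, 34.7)
[[0.635, -0.347, 0.69], [0.44, 0.897, 0.046], [-0.635, 0.274, 0.722]]
at [   2.   10.  -42. -106.  -26.   19.] [0.48  0.227 0.074] (50.6, 34.7) clr [-0.8  5.1 11.3] pin@x-8 (tool) [ -8.  -25.   -0.8] z 72
at [   1.   10.  -42. -104.  -26.   17.] [0.485 0.215 0.074] (50.6, 34.7) clr [-2.6  1.6  0.8] pin@x-8 (tool) [ -8.  -23.4  -3.5] z 70
[-1, -7, 3] [-1, -7, 3] [-1, -6, 2] [-1, -7, 1]
```

View pics/s3.png

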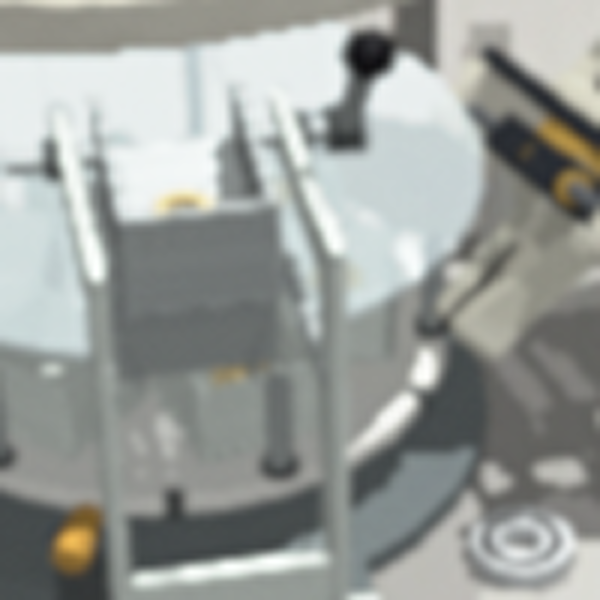

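The dial is turning with the finger now, and its pins have shifted. I'll keep pushing past half-way.

```bash
python3 -m pendant '[{"claw":0,"linear":[0,-7,3],"twist":0},{"claw":0,"linear":[0,-7,3],"twist":0},{"claw":0,"linear":[0,-7,3],"twist":0},{"claw":0,"linear":[0,-7,2],"twist":0},{"claw":0,"linear":[0,-6,2],"twist":0},{"claw":0,"linear":[0,-4,1],"twist":0},{"claw":0,"linear":[0,0,0],"twist":0},{"claw":0,"linear":[0,0,0],"twist":0},{"claw":0,"linear":[0,0,0],"twist":0},{"claw":0,"linear":[0,0,0],"twist":0}]'
python3 -c "
from h import *
im,d=snapshot('side'); cv2.imwrite('pics/s4.png',cv2.resize(im[190:300,270:370],(600,600),interpolation=2)[:,:,::-1])"
python3 rowsc.py '[[0.462,0.205,0.092,3,0,150],[0.43,0.195,0.118,3,0,150],[0.39,0.19,0.15,4,0,150],[0.35,0.2,0.25,5,0,150],[0.33,0.25,0.40,5,0,150]]'
```

```text
clock: 27.23
tool_pos: [0.4891, 0.2094, 0.0697]
orientation: [21.0, 39.6, 35.1]
force: [-28.0, -2.0, 8.1]
opening: 0.0007
27.28 [ 1.000e-01  1.050e+01 -4.110e+01 -1.024e+02 -2.690e+01  1.690e+01] [0.489 0.209 0.07 ] (50.4, 35.1)
[[0.63, -0.35, 0.694], [0.443, 0.895, 0.049], [-0.638, 0.276, 0.719]]
at [  5.   4. -42. -95. -23.   5.] [0.462 0.205 0.092] (50.4, 35.1) clr [ 1.8 13.5 -0.9] pin@x-8 (tool) [-8.  53.7 66.4] z 160
at [ 17.  -5. -44. -82. -14. -18.] [0.43  0.195 0.118] (50.4, 35.1) clr [28.9 40.3  6.7] pin@x-8 (tool) [ -8.   61.5 116.6] z 224
at [ 28. -12. -48. -70.  -7. -37.] [0.395 0.187 0.136] (52.0, 36.5) clr [41.4 72.7 19.3] pin@x-8 (tool) [ -8.   70.3 176.7] z 290
at [ 21. -24. -48. -66. -20. -40.] [0.373 0.184 0.209] (59.3, 42.0) clr [62.8 99.  34.6] pin@x-8 (tool) [ -8.   91.4 250.9] z 442
at [ 20. -33. -40. -56. -33. -54.] [0.367 0.204 0.336] (66.1, 50.0) clr [99.  99.  75.1] pin@x-8 (tool) [ -8.   90.9 288.4] z 611
[-11, 4, -1] [-11, 4, -1] [-11, 4, -1] [-14, 3, -1] [-14, 3, -2] [-13, 4, -1] [-12, 4, -1] [-14, 6, 0] [-16, 8, 2] [-22, 13, 7]
[-19, 12, 11] [-21, 15, 12] [-24, 19, 15] [-29, 26, 19] [-41, 47, 28] [-17, 29, 24] [-18, 34, 26] [-19, 42, 27] [-21, 56, 32] [-28, 98, 44]
```

View pics/s4.png

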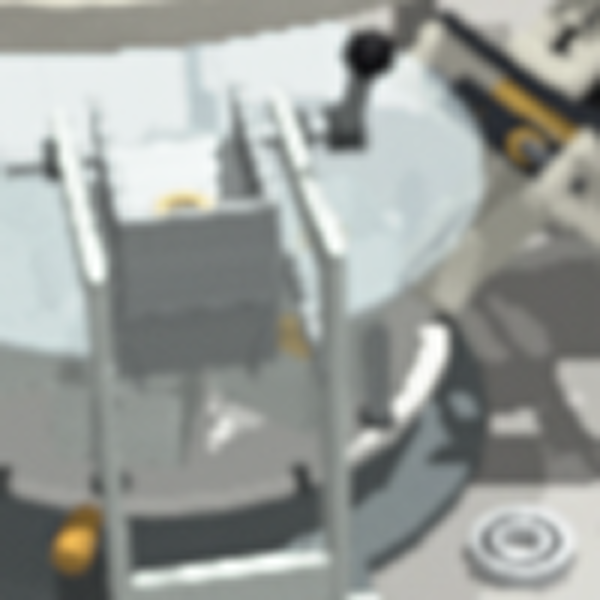

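Now past half-way (about 40°), with the finger still pressing. I'll back out so the dial can run on.

View pics/s5.png

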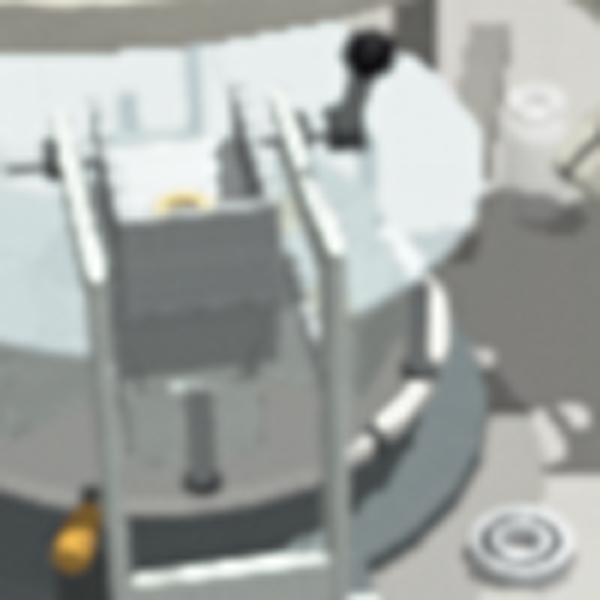

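The dial clicked into the next stop. The pins line up again and there's no bush under the chute, so the empty cup is in place. That's 11 pictures viewed. Next is the lever.

```bash
for a in '[[0.385,0.21,0.17,4,0,150],[0.37,0.25,0.25,5,0,150],[0.40,0.33,0.34,5,0,150]]' '[[0.40,0.25,0.15,4,0,150],[0.37,0.30,0.25,6,0,150],[0.40,0.34,0.34,5,0,150]]' '[[0.40,0.22,0.15,2,0,150],[0.36,0.28,0.24,8,0,150],[0.38,0.34,0.36,7,0,150]]'; do python3 rowsc.py "$a" | tail -n +3; done
```

```text
at [ 29. -13. -48. -75.  -6. -32.] [0.392 0.207 0.148] (54.2, 36.4) clr [42.7 78.6 25.7] pin@x-8 (tool) [ -8.   50.8 177.6] z 302
at [ 31. -19. -46. -79.  -7. -30.] [0.386 0.245 0.209] (61.8, 39.2) clr [56.7 99.  52.9] pin@x-8 (tool) [ -8.   21.  193.7] z 377
at [ 38. -19. -39. -86.  -2. -27.] [0.41  0.326 0.297] (69.8, 40.8) clr [86.6 99.  72.1] pin@x-8 (tool) [ -8.  -77.3  83.1] z 342
[-13, 10, 2] [-15, 12, 5] [-18, 15, 7] [-28, 22, 15] [-11, 15, 13] [-13, 17, 14] [-15, 20, 17] [-21, 25, 22] [-36, 37, 34] [-1, 22, 22]
[-3, 24, 24] [-5, 26, 27] [-10, 30, 33] [-21, 41, 48]
at [ 34.  -8. -45. -83.  -1. -27.] [0.403 0.25  0.136] (52.9, 35.3) clr [39.8 73.4 26.9] pin@x-8 (tool) [ -8.    2.5 132. ] z 240
at [  35.  -16.  -45. -101.   -0.  -10.] [0.377 0.306 0.211] (61.6, 34.9) clr [47.9 92.  81.4] pin@x-8 (tool) [ -8.  -49.6 165.2] z 335
at [  33.  -19.  -40. -114.   -0.    4.] [0.402 0.351 0.306] (69.3, 32.9) clr [99.  99.  80.7] pin@x-8 (tool) [ -8.  -96.6 107.2] z 372
[-3, 16, 2] [-3, 19, 4] [-6, 21, 5] [-11, 24, 11] [-11, 15, 11] [-13, 16, 12] [-14, 17, 15] [-17, 18, 18] [-23, 20, 24] [-36, 23, 40]
[-5, 12, 24] [-7, 13, 26] [-10, 13, 29] [-14, 13, 36] [-24, 13, 51]
at [ 31.  -9. -46. -77.  -3. -32.] [0.404 0.218 0.132] (52.1, 35.3) clr [41.6 78.  28.5] pin@x-8 (tool) [ -8.   37.1 146.2] z 255
at [ 36. -18. -46. -93.  -0. -18.] [0.369 0.284 0.204] (61.7, 36.2) clr [47.1 88.  54.9] pin@x-8 (tool) [ -8.  -24.2 193.6] z 359
at [  34.  -22.  -41. -113.   -0.    2.] [0.384 0.352 0.323] (71.6, 34.3) clr [99.  99.  95.1] pin@x-8 (tool) [ -8.  -90.4 151.8] z 430
[-12, 19, 3] [-20, 29, 10] [-8, 13, 6] [-9, 13, 7] [-10, 14, 8] [-11, 15, 10] [-13, 16, 12] [-16, 18, 15] [-21, 20, 20] [-35, 26, 33]
[-5, 13, 19] [-6, 14, 20] [-8, 14, 22] [-9, 15, 24] [-12, 15, 28] [-16, 16, 35] [-28, 17, 51]
```

```bash
python3 -m pendant '[{"claw":0,"linear":[-3,16,2],"twist":0},{"claw":0,"linear":[-3,19,4],"twist":0},{"claw":0,"linear":[-6,21,5],"twist":0},{"claw":0,"linear":[-11,24,11],"twist":0},{"claw":0,"linear":[-11,15,11],"twist":-0.1},{"claw":0,"linear":[-13,16,12],"twist":-0.1},{"claw":0,"linear":[-14,17,15],"twist":-0.1},{"claw":0,"linear":[-17,18,18],"twist":-0.06},{"claw":0,"linear":[-20,20,24],"twist":0},{"claw":0,"linear":[-20,20,30],"twist":0}]'
for a in '[[0.40,0.36,0.32,6,0,150],[0.47,0.365,0.29,4,0,150]]' '[[0.37,0.36,0.32,6,0,150],[0.42,0.37,0.29,4,0,150]]'; do python3 rowsc.py "$a" ; done
```

```text
clock: 29.0
tool_pos: [0.3542, 0.3396, 0.2003]
orientation: [0.0, 30.8, 34.4]
force: [-1.4, -0.2, -1.6]
opening: 0.0006
29.0 [  34.2  -14.3  -45.3 -114.9   -0.2   25. ] [0.354 0.34  0.2  ] (59.2, 34.4)
[[0.708, -0.565, 0.423], [0.485, 0.825, 0.289], [-0.513, 0.001, 0.859]]
at [  30.  -17.  -41. -129.   -0.   40.] [0.398 0.373 0.296] (66.1, 30.6) clr [99.  99.  89.3] pin@x-8 (tool) [  -8.  -149.2   46.3] z 346
at [  30.  -10.  -34. -114.   -0.   25.] [0.47  0.365 0.29 ] (66.2, 30.6) clr [99.  99.  21.8] pin@x-8 (tool) [  -8.  -101.7  -95.4] z 209
[-3, -1, 21] [-4, -2, 23] [-5, -3, 24] [-7, -5, 27] [-11, -7, 31] [-19, -16, 42] [14, -11, 4] [14, -11, 4] [14, -11, 4] [13, -11, 5]
29.0 [  34.2  -14.3  -45.3 -114.9   -0.2   25. ] [0.354 0.34  0.2  ] (59.2, 34.4)
[[0.708, -0.565, 0.423], [0.485, 0.825, 0.289], [-0.513, 0.001, 0.859]]
at [  30.  -20.  -44. -137.   -0.   49.] [0.368 0.376 0.298] (65.8, 30.2) clr [99. 99. 99.] pin@x-8 (tool) [  -8.  -168.3  106.1] z 403
at [  29.  -15.  -39. -126.   -1.   38.] [0.42 0.37 0.29] (65.8, 30.2) clr [99.  99.  66.7] pin@x-8 (tool) [  -8.  -134.4    3.8] z 301
[-7, 1, 19] [-8, 1, 21] [-9, 0, 22] [-11, -2, 25] [-14, -5, 29] [-23, -15, 39] [10, -8, 2] [11, -8, 2] [10, -8, 2] [11, -7, 3]
```

```bash
python3 rowsc.py '[[0.44,0.374,0.24,4,0,150],[0.502,0.353,0.229,4,0,150],[0.504,0.342,0.236,2,0,150],[0.509,0.327,0.255,3,0,150],[0.514,0.306,0.267,3,0,150],[0.520,0.285,0.271,3,0,150],[0.526,0.262,0.266,3,0,150],[0.531,0.240,0.247,4,0,150]]'
```

```text
29.83 [  31.9  -16.2  -42.5 -128.1   -0.2   39.2] [0.378 0.376 0.269] (63.8, 32.1)
[[0.76, -0.538, 0.365], [0.477, 0.843, 0.249], [-0.442, -0.016, 0.897]]
at [  21.   -8.  -44. -132.  -14.   49.] [0.44  0.374 0.24 ] (63.8, 32.1) clr [93.5 99.  54.7] pin@x-8 (tool) [  -8.  -125.9  -47.5] z 203
at [  16.   -2.  -39. -123.  -17.   43.] [0.502 0.353 0.229] (63.8, 32.1) clr [71.6 99.   7.9] pin@x-8 (tool) [  -8.   -73.4 -139.8] z 108
at [  19.   -4.  -37. -116.  -14.   34.] [0.504 0.343 0.236] (63.8, 32.1) clr [75.1 99.   3.4] pin@x-8 (tool) [  -8.   -63.6 -130.6] z 124
at [ 30.  -6. -33. -96.  -2.   8.] [0.507 0.328 0.25 ] (63.6, 32.1) clr [85.4 99.  -8.8] pin@x-8 (tool) [  -8.   -49.9 -117.4] z 150
at [ 32.  -8. -33. -86.  -1.  -3.] [0.515 0.306 0.263] (64.7, 32.2) clr [96. 99. -9.] pin@x-8 (tool) [  -8.   -26.9 -111. ] z 166
at [ 31.  -9. -33. -81.  -1.  -7.] [0.521 0.285 0.269] (65.1, 32.3) clr [99.  99.  -4.2] pin@x-8 (tool) [ -8.   -6.7 -96.7] z 185
at [ 32.  -9. -35. -73.  -0. -16.] [0.525 0.262 0.268] (64.7, 32.2) clr [99.  99.  11.9] pin@x-8 (tool) [ -8.   15.2 -75.4] z 203
at [ 31.  -9. -36. -68.  -0. -20.] [0.529 0.241 0.253] (63.0, 31.5) clr [95.  99.  25.1] pin@x-8 (tool) [ -8.   34.4 -54.1] z 207
[15, -9, -1] [15, -8, -1] [14, -9, -1] [15, -8, -1] [10, -13, 2] [11, -13, 2] [10, -13, 2] [11, -12, 1] [-4, -5, 2] [-3, -5, 3]
[-4, -5, 5] [-4, -6, 5] [-4, -5, 5] [-4, -8, 4] [-5, -7, 5] [-6, -8, 8] [-3, -7, 1] [-4, -7, 2] [-4, -6, 3] [-2, -7, -2]
[-2, -8, -3] [-1, -8, -3] [1, -5, -6] [1, -6, -6] [2, -6, -8] [5, -7, -11]
```

```bash
python3 -m pendant '[{"claw":0,"linear":[15,-9,-1],"twist":0},{"claw":0,"linear":[15,-8,-1],"twist":0},{"claw":0,"linear":[14,-9,-1],"twist":0},{"claw":0,"linear":[15,-8,-1],"twist":0},{"claw":0,"linear":[10,-13,2],"twist":0},{"claw":0,"linear":[11,-13,2],"twist":0},{"claw":0,"linear":[10,-13,2],"twist":0},{"claw":0,"linear":[11,-12,1],"twist":0},{"claw":0,"linear":[0,0,0],"twist":0},{"claw":0,"linear":[0,0,0],"twist":0}]'
python3 rowsc.py '[[0.504,0.342,0.236,2,0,150],[0.509,0.327,0.255,4,0,150],[0.514,0.306,0.268,4,0,150],[0.520,0.285,0.273,4,0,150],[0.526,0.262,0.267,4,0,150],[0.531,0.240,0.247,4,0,150]]'
```

```text
clock: 30.67
tool_pos: [0.5021, 0.3538, 0.2282]
orientation: [-1.0, 26.2, 32.1]
force: [-1.0, -0.6, -0.2]
opening: 0.0006
30.67 [  16.5   -2.1  -38.6 -123.4  -16.9   42.6] [0.502 0.354 0.228] (63.8, 32.1)
[[0.76, -0.538, 0.365], [0.477, 0.843, 0.249], [-0.442, -0.015, 0.897]]
at [  19.   -4.  -36. -116.  -13.   34.] [0.505 0.342 0.236] (63.8, 32.1) clr [75.  99.   2.5] pin@x-8 (tool) [  -8.   -62.8 -131. ] z 123
at [ 31.  -6. -33. -93.  -1.   4.] [0.509 0.327 0.253] (63.8, 32.1) clr [84.  99.  -9.4] pin@x-8 (tool) [  -8.   -48.6 -120.9] z 149
at [ 32.  -8. -33. -86.  -0.  -2.] [0.514 0.306 0.265] (64.9, 32.2) clr [97.4 99.  -9.5] pin@x-8 (tool) [  -8.   -27.6 -110. ] z 169
at [ 31.  -9. -33. -81.  -1.  -7.] [0.521 0.285 0.272] (65.4, 32.2) clr [99.  99.  -4.1] pin@x-8 (tool) [ -8.   -6.4 -96.7] z 187
at [ 32.  -9. -35. -73.  -0. -16.] [0.526 0.262 0.269] (64.8, 32.1) clr [99.  99.  12.1] pin@x-8 (tool) [ -8.   15.3 -76.7] z 203
at [ 31.  -9. -36. -69.  -0. -20.] [0.529 0.241 0.253] (63.0, 31.5) clr [95.2 99.  25.4] pin@x-8 (tool) [ -8.   34.4 -54.2] z 208
[-4, -5, 2] [-3, -6, 3] [-3, -4, 4] [-3, -4, 4] [-3, -4, 3] [-3, -3, 4] [-3, -5, 2] [-3, -5, 3] [-4, -6, 4] [-6, -5, 6]
[-2, -5, 1] [-3, -5, 1] [-3, -5, 2] [-3, -6, 3] [-1, -5, -2] [-1, -6, -2] [-1, -6, -3] [0, -6, -3] [1, -5, -6] [1, -6, -7]
[2, -6, -8] [5, -7, -11]
```

```bash
python3 -m pendant '[{"claw":0,"linear":[-4,-5,2],"twist":0},{"claw":0,"linear":[-3,-6,3],"twist":0},{"claw":0,"linear":[-3,-4,4],"twist":0},{"claw":0,"linear":[-3,-4,4],"twist":0},{"claw":0,"linear":[-3,-4,3],"twist":0},{"claw":0,"linear":[-3,-4,4],"twist":0},{"claw":0,"linear":[-3,-5,3],"twist":0},{"claw":0,"linear":[-3,-5,3],"twist":0},{"claw":0,"linear":[-4,-6,4],"twist":0},{"claw":0,"linear":[-4,-5,5],"twist":0}]'
python3 - <<'E'
from h import *
for n in ("scene","side"):
    im,d=snapshot(n)
    for b in boxes_of(n,"lever_knob")[:2]:
        u,v=b["xy"]; print(n,round(b["confidence"],2),np.round([u,v]),np.round(unproj(n,u,v,d[int(v),int(u)]),3))
for ph in (35,15,0,-5,-15): 
    s,c=np.sin(np.radians(ph)),np.cos(np.radians(ph)); print(ph,np.round(proj("side",W([-.062,.075+.08*s,.21+.08*c]))),end=" ")
E
python3 rowsc.py '[[0.520,0.285,0.273,4,0,150],[0.526,0.262,0.267,4,0,150],[0.531,0.240,0.247,4,0,150]]'
```

```text
clock: 31.5
tool_pos: [0.5137, 0.3073, 0.2622]
orientation: [-0.9, 25.3, 32.3]
force: [-1.7, 0.2, -10.0]
opening: 0.0005
scene 0.8 [304. 134.] [0.592 0.323 0.233]
side 0.88 [305. 219.] [0.553 0.345 0.239]
35 [331. 200.] 15 [329. 188.] 0 [327. 182.] -5 [326. 180.] -15 [325. 178.] 31.7 [ 31.6  -7.7 -33.  -86.4  -0.6  -2.4] [0.514 0.307 0.262] (64.7, 32.3)
[[0.764, -0.539, 0.354], [0.482, 0.842, 0.241], [-0.428, -0.014, 0.904]]
at [ 31.  -9. -33. -81.  -1.  -8.] [0.52  0.285 0.271] (65.3, 32.4) clr [99.  99.  -4.7] pin@x-8 (tool) [ -8.   -6.9 -96.5] z 187
at [ 32.  -9. -35. -73.  -0. -17.] [0.526 0.262 0.269] (64.8, 32.2) clr [99.  99.  12.4] pin@x-8 (tool) [ -8.   14.8 -76.6] z 203
at [ 31.  -9. -36. -68.  -0. -20.] [0.529 0.241 0.253] (63.0, 31.6) clr [95.1 99.  25. ] pin@x-8 (tool) [ -8.   33.8 -54. ] z 208
[-3, -5, 2] [-3, -6, 2] [-3, -5, 2] [-4, -5, 4] [-1, -6, -2] [-1, -6, -2] [-1, -5, -3] [0, -6, -3] [1, -5, -6] [1, -6, -7]
[2, -6, -8] [5, -7, -11]
```

```bash
python3 -m pendant '[{"claw":0,"linear":[0,-2,-3],"twist":0},{"claw":0,"linear":[0,-2,-3],"twist":0},{"claw":0,"linear":[0,-2,-3],"twist":0},{"claw":0,"linear":[0,-2,-3],"twist":0},{"claw":0,"linear":[0,-2,-2],"twist":0},{"claw":0,"linear":[0,0,0],"twist":0},{"claw":0,"linear":[0,0,0],"twist":0},{"claw":0,"linear":[0,0,0],"twist":0},{"claw":0,"linear":[0,0,0],"twist":0},{"claw":0,"linear":[0,0,0],"twist":0}]'
python3 cur.py
python3 - <<'E'
from h import *
a=[]
im,d=snapshot("scene"); a.append(cv2.resize(im[100:240,240:380],(396,396),interpolation=2))
im,d=snapshot("side"); a.append(cv2.resize(im[160:300,245:385],(396,396),interpolation=2))
cv2.imwrite("pics/l1.png",np.hstack(a)[:,:,::-1])
E
```

```text
clock: 33.37
tool_pos: [0.5329, 0.242, 0.2447]
orientation: [-0.8, 24.4, 32.5]
force: [-0.1, 9.0, 6.1]
opening: 0.0004
33.37 [  7.1  -5.6 -35.6 -97.9 -23.2  20.6] [0.533 0.242 0.245] (65.6, 32.5)
[[0.768, -0.542, 0.341], [0.489, 0.84, 0.234], [-0.413, -0.013, 0.91]]
```

View pics/l1.png

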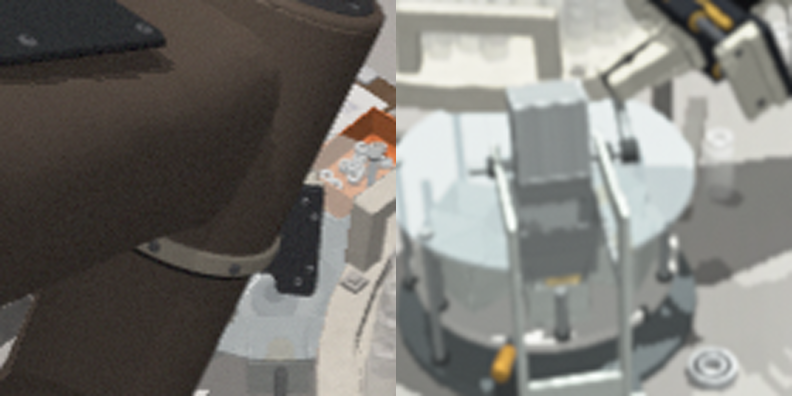

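The far stop reacts with about 11 N. The cradle is right over, and brass shows under the chute at (560,280). Now I'll let the lever back under control.

```bash
python3 rowsc.py '[[0.528,0.262,0.267,4,0,150],[0.521,0.285,0.272,4,0,150],[0.514,0.306,0.266,4,0,150],[0.509,0.328,0.252,4,0,150],[0.503,0.348,0.230,4,0,150],[0.502,0.358,0.222,2,0,150],[0.43,0.38,0.24,4,0,150]]'
```

```text
33.47 [  7.1  -5.6 -35.6 -97.9 -23.2  20.6] [0.533 0.242 0.245] (65.6, 32.5)
[[0.768, -0.542, 0.341], [0.489, 0.84, 0.234], [-0.413, -0.013, 0.911]]
at [ 18.  -8. -34. -90. -13.   7.] [0.528 0.262 0.267] (65.6, 32.5) clr [93.2 99.  21.8] pin@x-8 (tool) [ -8.   16.3 -82.9] z 195
at [ 26.  -9. -33. -87.  -6.   1.] [0.521 0.285 0.272] (65.6, 32.5) clr [99.  99.   7.4] pin@x-8 (tool) [ -8.   -6.6 -99.7] z 185
at [ 23.  -8. -34. -97.  -8.  11.] [0.514 0.306 0.266] (65.6, 32.5) clr [99.  99.  -5.6] pin@x-8 (tool) [  -8.   -27.4 -112.1] z 168
at [  17.   -5.  -36. -112.  -15.   30.] [0.509 0.328 0.252] (65.6, 32.5) clr [94.  99.  -9.1] pin@x-8 (tool) [  -8.   -49.  -130.8] z 137
at [  13.   -2.  -41. -126.  -22.   48.] [0.503 0.348 0.23 ] (65.6, 32.5) clr [72.8 99.  -6.3] pin@x-8 (tool) [  -8.   -68.5 -144.6] z 103
at [  12.    0.  -43. -131.  -25.   54.] [0.502 0.358 0.222] (65.6, 32.5) clr [65.6 99.   4.6] pin@x-8 (tool) [  -8.   -77.2 -157.3] z 83
at [  18.   -7.  -48. -139.  -21.   58.] [0.43 0.38 0.24] (65.6, 32.5) clr [70.3 99.  18.6] pin@x-8 (tool) [  -8.  -135.9  -39.7] z 209
[-1, 5, 6] [-1, 5, 6] [0, 5, 6] [-1, 5, 5] [1, 6, 2] [1, 6, 2] [1, 5, 2] [1, 6, 2] [2, 5, -1] [2, 5, -1]
[2, 6, -1] [1, 5, 0] [3, 5, -2] [3, 6, -3] [3, 5, -2] [4, 6, -3] [4, 5, -4] [3, 5, -4] [4, 5, -5] [3, 5, -4]
[4, 4, -3] [4, 5, -2] [-13, 14, -1] [-13, 14, -1] [-13, 15, -1] [-13, 14, 0]
```

```bash
python3 -m pendant '[{"claw":0,"linear":[-1,5,6],"twist":0},{"claw":0,"linear":[-1,5,6],"twist":0},{"claw":0,"linear":[0,5,6],"twist":0},{"claw":0,"linear":[-1,5,5],"twist":0},{"claw":0,"linear":[1,6,2],"twist":0},{"claw":0,"linear":[1,6,2],"twist":0},{"claw":0,"linear":[1,5,2],"twist":0},{"claw":0,"linear":[1,6,2],"twist":0},{"claw":0,"linear":[2,5,-1],"twist":0},{"claw":0,"linear":[2,5,-1],"twist":0}]'
python3 -m pendant '[{"claw":0,"linear":[2,6,-1],"twist":0},{"claw":0,"linear":[1,5,0],"twist":0},{"claw":0,"linear":[3,5,-2],"twist":0},{"claw":0,"linear":[3,6,-3],"twist":0},{"claw":0,"linear":[3,5,-2],"twist":0},{"claw":0,"linear":[4,6,-3],"twist":0},{"claw":0,"linear":[4,5,-4],"twist":0},{"claw":0,"linear":[3,5,-4],"twist":0},{"claw":0,"linear":[4,5,-5],"twist":0},{"claw":0,"linear":[3,5,-4],"twist":0}]'
python3 rowsc.py '[[0.502,0.358,0.222,2,0,150],[0.43,0.38,0.24,4,0,150],[0.38,0.40,0.28,4,0,150]]'
```

```text
clock: 34.3
tool_pos: [0.5169, 0.2946, 0.2655]
orientation: [-1.0, 24.7, 32.3]
force: [-1.2, 1.2, 0.7]
opening: 0.0005
clock: 35.13
tool_pos: [0.5023, 0.3452, 0.2252]
orientation: [-1.0, 24.8, 32.1]
force: [-0.6, 0.5, -0.4]
opening: 0.0002
35.13 [  12.3   -1.4  -41.4 -126.4  -22.5   48.2] [0.502 0.345 0.225] (65.2, 32.1)
[[0.768, -0.538, 0.346], [0.483, 0.843, 0.238], [-0.42, -0.016, 0.907]]
at [  12.    0.  -43. -131.  -24.   54.] [0.502 0.359 0.222] (65.2, 32.1) clr [65.6 99.   4.6] pin@x-8 (tool) [  -8.   -77.8 -153.9] z 87
at [  18.   -7.  -48. -139.  -20.   58.] [0.429 0.38  0.24 ] (65.2, 32.1) clr [70.9 99.  18.5] pin@x-8 (tool) [  -8.  -136.7  -35.4] z 213
at [  26.  -15.  -47. -144.   -9.   58.] [0.38 0.4  0.28] (65.2, 32.1) clr [99.  99.  76.6] pin@x-8 (tool) [  -8.  -181.4   37.8] z 320
[4, 6, 0] [4, 6, 0] [-13, 14, -1] [-13, 14, -1] [-13, 14, -1] [-14, 15, -1] [-11, 11, 6] [-11, 11, 6] [-12, 10, 6] [-11, 11, 6]
```

The knob is back at (331,200), the cradle is level and empty, and the bush is under the chute. The bearing and vial haven't moved, and the arm is clear of everything.

```bash
python3 -c "
from plant import *
print(close_job())"
```

```text
the job is handed in; nothing more can be done
None
```

The job is done and handed in at about 37 s on the robot clock; `close_job()` gave no verdict.

**What I did**
- **Tilt:** The moves only allow a twist about the fingers, so I got the lean by pushing the arm against the edge of its reach. The fingers leaned about 51° at the drive pin, outside the 25–40° you suggested.
- **Dial:** The first sweep went past the pin without turning the dial. The second, about 5 mm deeper, took it past half-way, and it ran on to the next stop when I backed out.
- **Lever:** I pushed the lever over until the far stop pushed back with about 11 N, then let it back slowly and moved clear.

**What the last checks showed**
- **Dial:** In the picture after backing out, the pins stood at a stop again and no bush showed under the chute, so the empty cup was in place.
- **Cradle:** The knob is back at its starting pixel to within 0.2 px, and the cradle is level and empty.
- **Bush:** Brass shows under the chute. I did not see into the cup itself.
- **Bearing and vial:** Picture and depth around both match the start to within noise. The detector did not report the vial in the last picture, and its best bearing hit was in the wrong place.
- **Forces:** The tool read close to zero at the end. The highest reading printed was about 29 N at the end of the pin push. Readings come only at the end of each move, so a short peak could have been higher.

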